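Close the lid of a pressure pot for preserving

TASK

Close the preserving pot: turn the lid clockwise by its black handle until its slots stop against the four studs, then tighten the four T-bar nuts crosswise - one, the one straight across from it, then the other two - about half a turn each, so that the lid is drawn evenly onto the metal rim. Feel each nut come up firm and stop there, without forcing it, and leave the jars and other things on the worktop where they are.

Things in the scene. Friction and masses are not known exactly. Their poses are not given: they have to be found in the camera images.
- pot: fixed aluminium pressure pot for preserving, 197 mm across and 112 mm tall to its flat metal rim, with four bosses round the rim and two loop handles at its +x and -x sides (they reach 141 mm from the axis, 84 mm up). Origin on its axis on the worktop, z up. A rubber sealing ring lies in the rim and stands 1.6 mm proud of it until the lid is pulled down onto the metal.
- lid: loose aluminium lid, 0.7 kg, lying on the sealing ring, loosely centred (3 mm play) by a spigot. Origin on its axis in the plane of its underside, z up. Turned 0.3 to 0.5 rad anticlockwise (from above) of home at the start; home, its x axis lies along the pot's x axis within 0.04 rad. It slides round at about 0.2 Nm until its slots stop hard on the studs. A vent weight stands 56 mm out on +y, top 38 mm up.
- lid_handle (a point): middle of the lid's black bar handle, 40 mm above the lid's origin. The bar runs along the lid's x axis: 94 mm long, 14 mm wide, 16 mm high (top 8 mm above this point), on two 11 mm posts 36 mm either side of the middle; under it the dome's top is 26 mm below this point.
- lid_lug (a point): top of one of the lid's four lugs, at 45 degrees from the lid's x axis, 112 mm out, in the centre of its slot; the others are at 135, 225 and 315 degrees. Lugs are 8 mm thick, 34 mm wide and reach 130 mm out; each slot is 13 mm wide and open on its clockwise side, so a clockwise turn of the lid brings the slots onto the studs, under the nuts.
- stud_0 (a point): point on the axis of stud 0 (8 mm thick), fixed on the pot 112 mm from its axis at 45 degrees from the pot's x axis, opposite stud 2; at the height of the lug's top when the lid is fully down. At q = 0 the bar of its nut reaches from 15.5 to 42.5 mm above this point, 1.27 mm lower per rad turned, 0.5 mm more or less as each thread picks up differently. The hub under the bar is 24 mm wide.
- nut_0 (a joint): turn q of the T-bar nut on stud 0, rad, growing clockwise from above, which tightens; 0 to 0.25 at the start, no end stop. The bar, 48 mm long, 9 mm thick, 27 mm tall, points along the pot's x axis turned by -q about z. 8 mm per turn. About 0.06 Nm running free, to 0.12 Nm against the seal, then 0.5 Nm more per rad: firm is 0.25 Nm, forced over 0.38, read in slow turning. Firm after 1.9 to 3.2 rad: feel it. It stays.
- stud_1 (a point): point on the axis of stud 1 (8 mm thick), fixed on the pot 112 mm from its axis at 135 degrees from the pot's x axis, opposite stud 3; at the height of the lug's top when the lid is fully down. At q = 0 the bar of its nut reaches from 15.5 to 42.5 mm above this point, 1.27 mm lower per rad turned, 0.5 mm more or less as each thread picks up differently. The hub under the bar is 24 mm wide.
- nut_1 (a joint): turn q of the T-bar nut on stud 1, rad, growing clockwise from above, which tightens; 0 to 0.25 at the start, no end stop. The bar, 48 mm long, 9 mm thick, 27 mm tall, points along the pot's x axis turned by -q about z. 8 mm per turn. About 0.06 Nm running free, to 0.12 Nm against the seal, then 0.5 Nm more per rad: firm is 0.25 Nm, forced over 0.38, read in slow turning. Firm after 1.9 to 3.2 rad: feel it. It stays.
- stud_2 (a point): point on the axis of stud 2 (8 mm thick), fixed on the pot 112 mm from its axis at 225 degrees from the pot's x axis, opposite stud 0; at the height of the lug's top when the lid is fully down. At q = 0 the bar of its nut reaches from 15.5 to 42.5 mm above this point, 1.27 mm lower per rad turned, 0.5 mm more or less as each thread picks up differently. The hub under the bar is 24 mm wide.
- nut_2 (a joint): turn q of the T-bar nut on stud 2, rad, growing clockwise from above, which tightens; 0 to 0.25 at the start, no end stop. The bar, 48 mm long, 9 mm thick, 27 mm tall, points along the pot's x axis turned by -q about z. 8 mm per turn. About 0.06 Nm running free, to 0.12 Nm against the seal, then 0.5 Nm more per rad: firm is 0.25 Nm, forced over 0.38, read in slow turning. Firm after 1.9 to 3.2 rad: feel it. It stays.
- stud_3 (a point): point on the axis of stud 3 (8 mm thick), fixed on the pot 112 mm from its axis at 315 degrees from the pot's x axis, opposite stud 1; at the height of the lug's top when the lid is fully down. At q = 0 the bar of its nut reaches from 15.5 to 42.5 mm above this point, 1.27 mm lower per rad turned, 0.5 mm more or less as each thread picks up differently. The hub under the bar is 24 mm wide.
- nut_3 (a joint): turn q of the T-bar nut on stud 3, rad, growing clockwise from above, which tightens; 0 to 0.25 at the start, no end stop. The bar, 48 mm long, 9 mm thick, 27 mm tall, points along the pot's x axis turned by -q about z. 8 mm per turn. About 0.06 Nm running free, to 0.12 Nm against the seal, then 0.5 Nm more per rad: firm is 0.25 Nm, forced over 0.38, read in slow turning. Firm after 1.9 to 3.2 rad: feel it. It stays.
- jar_red: glass preserving jar of red fruit with a grey lid, 70 mm wide, 85 mm tall; origin under its centre; only stands about
- clip_jar_a: wire-clip preserving jar, 93 mm wide, 80 mm tall; origin under its centre; only stands about
- flakes_jar: low white-lidded jar, 65 mm wide, 59 mm tall; origin under its centre; only stands about
- spice_bottle: spice jar with a wide cap, 45 mm wide, 106 mm tall; origin under its centre; only stands about
- flat_tin: flat round tin, 57 mm wide, 39 mm tall; origin under its centre; lies near the pot
- spoon: long thin bar spoon, 281 mm long, lying on the worktop in front of the pot; origin under its middle
- matches: matchbox, 37x56x16 mm; origin under its centre; only lies about

How it is judged:
By the outcome, as a careful person would: the job done as asked, in the order asked, and still so for the second after the job is handed in, with the robot touching nothing.
It also fails if it takes over 72 s, if anything falls off the work surface, if the arm or the gripper's body presses on something with over 40 N, if the wrist force passes 120 N, or if a joint passes its speed limit or range.

ROBOT

A 6-joint arm with a two-finger parallel gripper is mounted at the origin on a cart in front of the work surface, level with it; the furniture and walls round the work are solid. World frame = base frame: x ahead of the robot, y to its left, z up, the work surface at z = 0. Lengths are in m, angles in rad, forces in N, time in s.
With the tool pointing down it reaches from about 0.375 to 0.9 m from the base axis. Payload 3.1 kg.
Tool frame: the origin (TCP) lies at the very end of the fingers, on their centre line; the grasp point (between the pads) lies 19 mm behind it; z points along the fingers, y is the direction in which the jaws open and shut (so a half turn about z gives the same grasp; the last joint's range is limited). The gripper opens to 85 mm and grips with 20 to 120 N. Pads are 22 mm wide; open, the fingers measure 114 mm over their backs; the gripper's body (76 mm by 85 mm) begins 54 mm behind the grasp point. The pads swing forward as they close: fully open they stand 13 mm farther back than shut.
Start: joints at [1.143, 0.527, 1.433, -0, 1.181, -0.178], TCP at [0.154, 0.606, 0.231] pointing down, gripper open.
Joint ranges: [-3.08, 3.08], [-0.75, 2.2], [0.22, 2.44], [-1.43, 4.57], [0, 2.65], [-2.85, 2.85]. Speed limits (rad/s): [2.79, 2.79, 3.14, 3.14, 3.14, 3.14].

INTERFACE

Orientations are given as a unit quaternion [x, y, z, w].
In Python, from station import manip gives the robot as it stands.
- The arm moves only by the tool send_rows, never from a script. Its argument "motion" is a list of rows, each an object with "gripper": the finger opening in mm, from 0 to 85.4; "travel": the shift along the tool's x, y, z in mm, a list of three; "rotation": the turn, a rotation vector about the tool's x, y, z in degrees, a list of three. In form: [{"gripper": gripper, "travel": [x, y, z], "rotation": [ax, ay, az]}, ...]. A call has 1 to 12 rows; each row shifts and turns the commanded pose from where the row before left it, along the tool's axes as they then stand; what a row does not reach is not made up. A row lasts 1/12 s, in which the tool goes at most 41.7 mm and 7.16 degrees, less where a joint would pass 70% of its speed; a pose out of reach is approached as far as the arm can. A call is refused whole if a number of a shift passes 41.7 or a number of a turn 7.16, either way. A call with a gripper value outside its range is refused whole. The fingers move at their own pace and stop on an object; "newtons" is the grip in N (left out, the last holds). Time passes only in rows, so rows that do not move let the fingers close. It gives the time, the measured TCP pose, the force and the opening at its end, in the units of the state.
- manip.sense(): the state, without advancing time (a new reading comes with each control period).
- manip.snapshot(name): name is "side" or "top" or "wrist"; returns the picture (400x640x3 uint8, red, green, blue); there is no depth.
- manip.calibration(name): a dict with "fx", "fy", "cx", "cy" (pixels), "cam_to_world" (4x4, takes a point from camera to world coordinates). Camera axes: x right, y down, z forward; pixel columns grow to the right and rows downward; lengths in m; the calibration is good to about 2 mm. The wrist camera is an equidistant fisheye: a pixel r from the principal point sees the ray r / f radians off the axis. A picture is of the moment at which its call begins: read the wrist's pose just before it. calibration takes no time and is no camera call; for the wrist camera it gives the pose at the moment of the call.
- manip.sign_off(): hands the job in, once; it reports no verdict.
The state is a dict: "t": time; "q": joint angles; "qd": joint speeds; "tau": joint torques, N m; "tcp_pos": TCP position; "tool_rot": TCP orientation; "force": force on the tool from outside, world axes, zero at the start; "ft_torque": the same for the moment, N m; "finger_gap": opening from 0.0 (shut) to 1.0 (fully open).
Only numpy, scipy, OpenCV 4.12 (cv2) and the standard library are available. Lean on these libraries where they do the work, as an engineer would, in place of code of your own. Each camera call takes 0.05 s, during which the arm holds its last target. There are 200 camera calls.

## Working session

There is one attempt and no reset: what is moved stays moved. The work goes in short steps, Python scripts to look and compute and a tool call to move; the robot and the scene stay as the last step left them, time stands still between calls to the robot, and variables do not carry over. Pictures are saved under pics/ and viewed, about 8 in all and at most 12, crops included, and the job is handed in when it is done.

Besides the shell and the picture viewer there is one more tool, called by a JSON object that holds its "api" and its "payload", one argument or row to a line. send_rows: Moves the arm, as the interface text tells. Its arguments: {"type":"object","properties":{"motion":{"type":"array","items":{"type":"object","properties":{"gripper":{"type":"number"},"travel":{"type":"array","items":{"type":"number"}},"rotation":{"type":"array","items":{"type":"number"}}}}},"newtons":{"type":"number"}},"required":["motion"]}

```bash
mkdir -p pics; ls; python3 - <<'E'
from station import manip
import cv2,numpy as np
s=manip.sense();print(s)
ims=[]
for n in ("side","top"):
    c=manip.calibration(n);print(n,c['fx'],c['fy'],c['cx'],c['cy'],np.round(c['cam_to_world'],4).tolist())
    im=manip.snapshot(n)[:,:,::-1];cv2.imwrite(f'pics/{n}0.png',im)
    
E
```

```text
pics
{'t': 0.0, 'q': array([ 1.14247011e+00,  5.28470716e-01,  1.43393606e+00, -3.94013803e-06,
        1.18140516e+00, -1.78472280e-01]), 'qd': array([-0.00106887,  0.00013278, -0.00068577, -0.00171159,  0.00028717,
       -0.0003309 ]), 'tau': array([-5.52702804e-04, -4.42354238e+01, -1.78024739e+01, -2.51744568e-04,
        8.22432776e-03, -2.32543350e-06]), 'tcp_pos': array([0.15418395, 0.60492345, 0.2303201 ]), 'tool_rot': array([ 1.24601451e-01,  9.92206252e-01, -1.05950348e-03, -3.29784194e-04]), 'force': array([-0.73632179,  0.04360693,  0.02487782]), 'ft_torque': array([-0.01484235,  0.05901029,  0.01671834]), 'finger_gap': 1.002163630358574}
side 458.16315320749885 458.16315320749885 317.1572487056579 194.48897643725283 [[-0.9968, 0.0551, -0.0585, 0.5824], [0.0787, 0.5193, -0.851, 1.2196], [-0.0165, -0.8528, -0.5219, 0.8239], [0.0, 0.0, 0.0, 1.0]]
top 426.2966704593738 426.2966704593738 318.45290163523066 195.61237851646806 [[0.0134, -0.9858, 0.1674, 0.3161], [-0.9999, -0.0133, 0.0018, 0.0683], [0.0005, -0.1674, -0.9859, 1.2819], [0.0, 0.0, 0.0, 1.0]]
```

```bash
python3 - <<'E'
import cv2
a=cv2.imread('pics/top0.png');b=cv2.imread('pics/side0.png')
cv2.imwrite('pics/v1.png',cv2.resize(a,(800,500),interpolation=cv2.INTER_CUBIC));cv2.imwrite('pics/v2.png',cv2.resize(b,(800,500),interpolation=cv2.INTER_CUBIC))
E
```

```text
(no output)
```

View pics/v1.png

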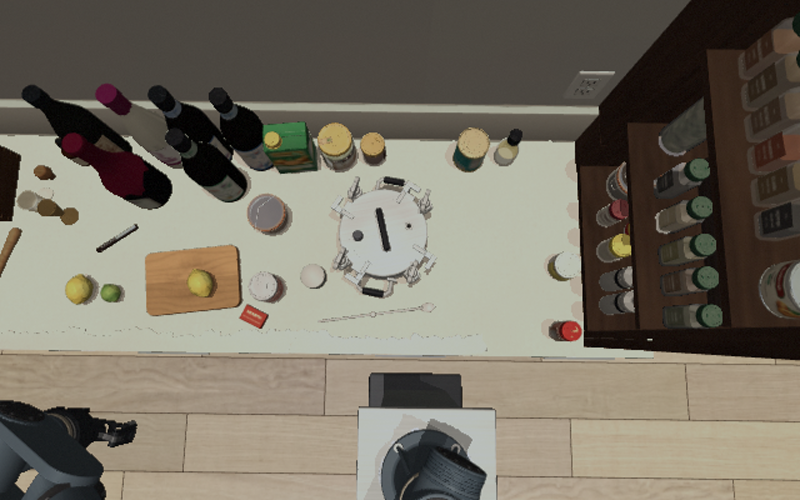

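View pics/v2.png

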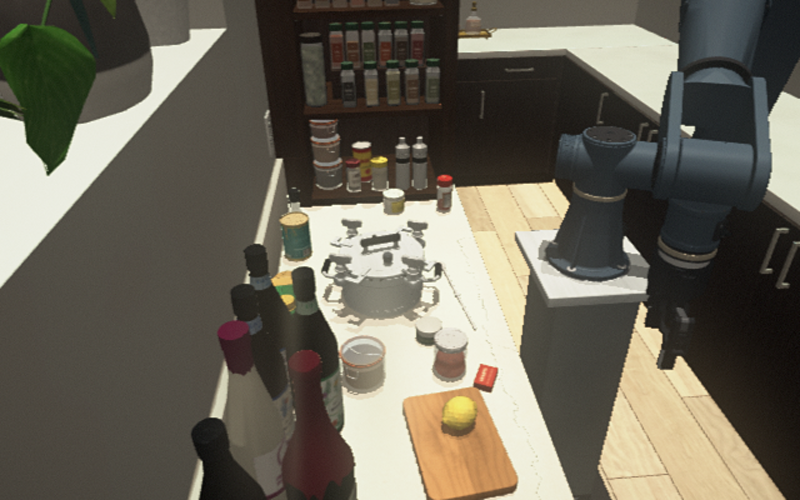

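```bash
python3 - <<'E'
import cv2
a=cv2.imread('pics/top0.png')
cv2.imwrite('pics/v3.png',cv2.resize(a[133:248,250:370],None,fx=5.2,fy=5.2,interpolation=cv2.INTER_CUBIC))
E
```

```text
(no output)
```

View pics/v3.png

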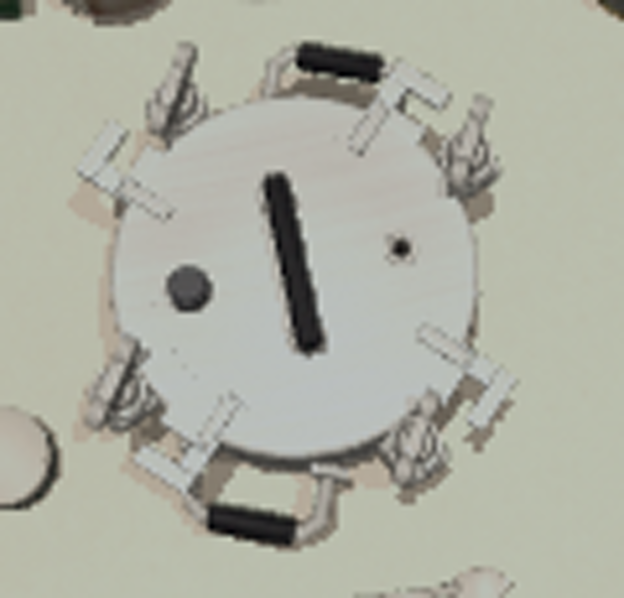

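```bash
cat > h.py <<'E'
import numpy as np
from station import manip
from scipy.spatial.transform import Rotation as R
def pix2w(name,uv,z,c=None):
    c=c or manip.calibration(name);uv=np.asarray(uv,float)
    d=np.array([(uv[0]-c['cx'])/c['fx'],(uv[1]-c['cy'])/c['fy'],1])
    if name=='wrist':
        r=np.hypot(*d[:2]);d=np.array([*(d[:2]/r*np.sin(r)),np.cos(r)])
    T=np.array(c['cam_to_world']);d=T[:3,:3]@d;o=T[:3,3]
    return o+d*(z-o[2])/d[2]
def w2pix(name,p,c=None):
    c=c or manip.calibration(name);T=np.array(c['cam_to_world']);v=T[:3,:3].T@(np.asarray(p)-T[:3,3])
    if name=='wrist':
        r=np.arctan2(np.hypot(*v[:2]),v[2]);d=v[:2]/np.hypot(*v[:2])*r
    else: d=v[:2]/v[2]
    return d[0]*c['fx']+c['cx'],d[1]*c['fy']+c['cy']
def to(p,ang):
    """tool-frame shift mm (x,y,z) and turn deg about tool z to bring tool y to world angle ang, tool down"""
    s=manip.sense();M=R.from_quat(s['tool_rot'])
    sh=M.inv().apply(np.array(p)-s['tcp_pos'])*1000
    y=M.apply([0,1,0]);a=np.arctan2(y[1],y[0])
    return np.round(sh,1),np.round(np.degrees((a-ang+np.pi/2)%np.pi-np.pi/2),1),np.round(M.apply([0,0,1]),4)
def st():
    s=manip.sense();print('t',round(s['t'],2),'p',np.round(s['tcp_pos'],4),'F',np.round(s['force'],2),'M',np.round(s['ft_torque'],3),'q6',round(s['q'][5],3),'gap',round(s['finger_gap']*85.4,1))
    return s
E
python3 - <<'E'
from h import *
f=lambda u,v:(250+u/5.2-.4,133+v/5.2-.4)
A=pix2w('top',f(340,58),.084);B=pix2w('top',f(252,521),.084);print(A,B,(A+B)/2,np.linalg.norm(A-B)/2,np.arctan2(*(A-B)[1::-1]))
a=pix2w('top',f(276,178),.161);b=pix2w('top',f(310,348),.161);print(a,b,(a+b)/2,np.linalg.norm(a-b),np.arctan2(*(a-b)[1::-1]))
c=(A+B)/2
print(to([c[0],c[1],.3],1.3))
T=manip.calibration('wrist');print(T['fx'],T['cx'],T['cy'],np.round(T['cam_to_world'],3))
E
```

```text
[0.67249089 0.08256952 0.084     ] [0.41286113 0.12626325 0.084     ] [0.54267601 0.10441638 0.084     ] 0.1316403766907245 -0.1667300956578772
[0.5846552  0.11389859 0.161     ] [0.49557766 0.094735   0.161     ] [0.54011643 0.1043168  0.161     ] 0.09111558760960425 0.21190403005615083
(array([-500.2, -389.1,  -69. ]), np.float64(1.2), array([-8.0e-04, -1.8e-03, -1.0e+00]))
309.70691628693146 316.88999238861675 198.40698243418672 [[ 0.248  0.933  0.262  0.087]
 [ 0.969 -0.238 -0.069  0.622]
 [-0.002  0.271 -0.962  0.373]
 [ 0.     0.     0.     1.   ]]
```

{"api": "send_rows", "payload": {
  "motion": [
    {"travel":[0,0,-20],"gripper":85},
    {"travel":[-10,-8,-30]},
    {"travel":[-25,-19,-19]},
    {"travel":[-30,-23,0]},
    {"travel":[-30,-23,0]},
    {"travel":[-30,-23,0]},
    {"travel":[-30,-23,0]},
    {"travel":[-30,-23,0]},
    {"travel":[-30,-23,0],"rotation":[0,0,-4]},
    {"travel":[-30,-23,0],"rotation":[0,0,-4]},
    {"travel":[-28,-23,0],"rotation":[0,0,-4]},
    {"travel":[-28,-23,0],"rotation":[0,0,-4]}
  ]
}}

```text
validation failed for argument at $.mo...
```

```bash
python3 - <<'E'
from h import *
st();print(to([.541,.104,.3],.2+np.pi/2))
E
```

```text
t 0.1 p [0.1542 0.605  0.2304] F [0.36 0.02 0.19] M [0.004 0.003 0.02 ] q6 -0.178 gap 85.4
(array([-498.6, -390. ,  -69. ]), np.float64(-25.8), array([-8.0e-04, -1.8e-03, -1.0e+00]))
```

{"api": "send_rows", "payload": {
  "motion": [
    {"travel":[0,0,-15],"rotation":[0,0,-6.5],"gripper":85},
    {"travel":[0,0,-25],"rotation":[0,0,-6.5],"gripper":85},
    {"travel":[0,0,-20],"rotation":[0,0,-6.5],"gripper":85},
    {"travel":[0,0,-9],"rotation":[0,0,-6.5],"gripper":85},
    {"travel":[-10,-20,0],"rotation":[0,0,0],"gripper":85},
    {"travel":[-17,-35,0],"rotation":[0,0,0],"gripper":85},
    {"travel":[-17,-35,0],"rotation":[0,0,0],"gripper":85},
    {"travel":[-17,-35,0],"rotation":[0,0,0],"gripper":85},
    {"travel":[-17,-35,0],"rotation":[0,0,0],"gripper":85},
    {"travel":[-17,-35,0],"rotation":[0,0,0],"gripper":85},
    {"travel":[-17,-35,0],"rotation":[0,0,0],"gripper":85},
    {"travel":[-17,-35,0],"rotation":[0,0,0],"gripper":85}
  ]
}}

```text
t: 1.1
tcp_pos: [0.3349, 0.3704, 0.3]
tool_rot: [-0.102, 0.995, -0.0, -0.0]
force: [1.4, -0.1, -0.4]
finger_gap: 0.996
```

```bash
python3 - <<'E'
from h import *
st();print(to([.541,.104,.3],.2+np.pi/2))
E
```

```text
t 1.1 p [0.3349 0.3704 0.3   ] F [ 1.4  -0.11 -0.37] M [-0.004 -0.014 -0.009] q6 -1.164 gap 85.0
(array([-147.7, -302.7,    0. ]), np.float64(0.3), array([-6.e-04, -4.e-04, -1.e+00]))
```

{"api": "send_rows", "payload": {
  "motion": [
    {"travel":[-17,-35,0],"rotation":[0,0,0],"gripper":85},
    {"travel":[-17,-35,0],"rotation":[0,0,0],"gripper":85},
    {"travel":[-17,-35,0],"rotation":[0,0,0],"gripper":85},
    {"travel":[-17,-35,0],"rotation":[0,0,0],"gripper":85},
    {"travel":[-17,-35,0],"rotation":[0,0,0],"gripper":85},
    {"travel":[-17,-35,0],"rotation":[0,0,0],"gripper":85},
    {"travel":[-17,-35,0],"rotation":[0,0,0],"gripper":85},
    {"travel":[-17,-35,0],"rotation":[0,0,0],"gripper":85},
    {"travel":[-6,-12,0],"rotation":[0,0,0],"gripper":85},
    {"travel":[0,0,0],"rotation":[0,0,0],"gripper":85},
    {"travel":[0,0,0],"rotation":[0,0,0],"gripper":85}
  ]
}}

```text
t: 2.02
tcp_pos: [0.5322, 0.1148, 0.2996]
tool_rot: [-0.101, 0.995, 0.0, -0.001]
force: [-0.3, 0.2, 0.3]
finger_gap: 0.995
```

```bash
python3 - <<'E'
from h import *
import cv2,json
st();print(to([.541,.104,.3],.2+np.pi/2))
c=manip.calibration('wrist');im=manip.snapshot('wrist')[:,:,::-1].copy();cv2.imwrite('pics/w0.png',im)
c['cam_to_world']=np.array(c['cam_to_world']).tolist();json.dump(c,open('w0.json','w'))
P=np.array([.5425,.1044,0]);yaw=-.17
for k in range(4):
    a=yaw+np.pi/4+k*np.pi/2;print(k,P[:2]+.112*np.array([np.cos(a),np.sin(a)]),w2pix('wrist',P+[.112*np.cos(a),.112*np.sin(a),.162],c))
cv2.imwrite('pics/v4.png',cv2.resize(im,(800,500),interpolation=cv2.INTER_CUBIC))
E
```

```text
t 2.02 p [0.5322 0.1148 0.2996] F [-0.33  0.2   0.31] M [-0.032  0.017 -0.026] q6 -1.767 gap 85.0
(array([ -6.5, -12.4,  -0.4]), np.float64(0.1), array([-2.2e-03,  8.0e-04, -1.0e+00]))
0 [0.63395289 0.16905577] (np.float64(347.8729199385736), np.float64(289.8390612466871))
1 [0.47784423 0.19585289] (np.float64(413.31205222319215), np.float64(150.4904249327366))
2 [0.45104711 0.03974423] (np.float64(253.4816697998475), np.float64(87.12661619712267))
3 [0.60715577 0.01294711] (np.float64(205.38320948263566), np.float64(239.12839616286448))
```

View pics/v4.png

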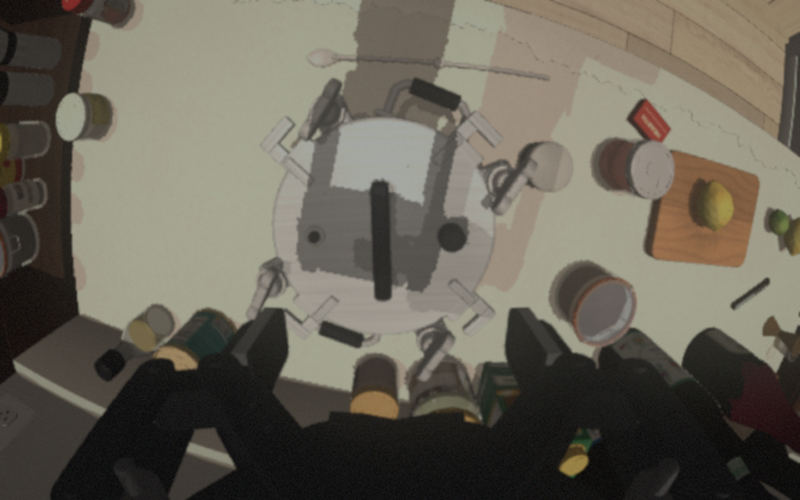

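```bash
python3 - <<'E'
import cv2,numpy as np
im=cv2.imread('pics/w0.png')
cr=[(322,235),(380,120),(228,48),(180,195)]
t=[cv2.resize(im[y:y+75,x:x+75],(390,290*390//390),interpolation=cv2.INTER_CUBIC) if 0 else cv2.resize(im[y:y+60,x:x+80],(400,300),interpolation=cv2.INTER_CUBIC) for x,y in cr]
cv2.imwrite('pics/v5.png',np.vstack([np.hstack(t[:2]),np.hstack(t[2:])]))
E
```

```text
(no output)
```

View pics/v5.png

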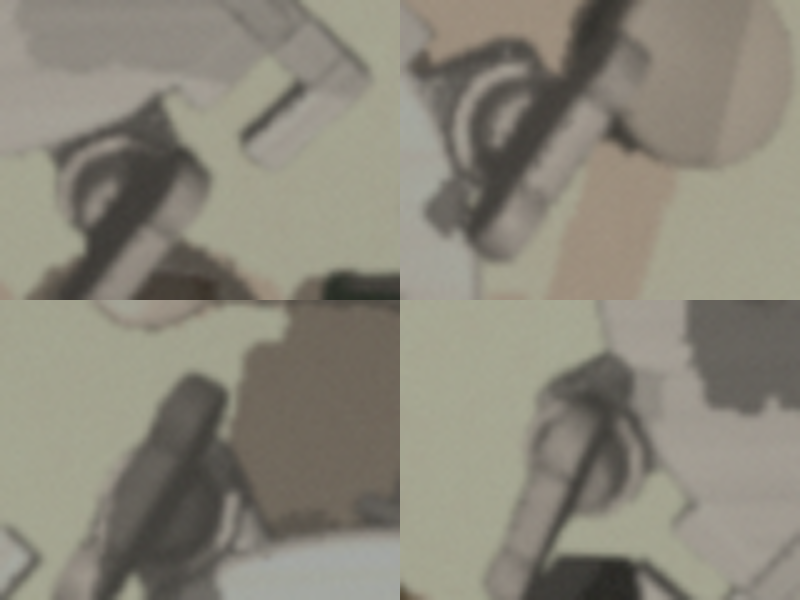

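```bash
python3 - <<'E'
from h import *
import json
c=json.load(open('w0.json'))
g=lambda u,v:(u/1.25,v/1.25)
def pr(n,p,q,z):
    A=pix2w('wrist',p,z,c);B=pix2w('wrist',q,z,c);print(n,np.round((A+B)/2,4)[:2],'len',round(np.linalg.norm(A-B),4),'ang',round(np.arctan2(*(B-A)[1::-1]),3))
pr('pot',g(435,94),g(341,335),.084)
pr('lid',g(380,182),g(383,298),.161)
k=lambda x0,y0,u,v:(x0+u/5-.4,y0+v/5-.4)
pr('n1',k(380,120,100,245),k(380,120,225,50),.162)
pr('n3',k(180,195,108,285),k(180,195,195,75),.162)
pr('n2',k(228,48,75,285),k(228,48,200,85),.162)
C=manip.calibration('top')
for z in (.084,):
  print(w2pix('top',[.6,.1,.1],C))
S=manip.calibration('side')
P=np.array([.5415,.104,0])
for i in range(4):
    a=-.17+np.pi/4+i*np.pi/2
    p=P+[.112*np.cos(a),.112*np.sin(a),.162]; print(i,np.round(p[:2],4),'top crop',(np.array(w2pix('top',p,C))-[250,133]+.4)*5.2,'side',w2pix('side',p,S),'w',(np.array(w2pix('wrist',p,c))-[(322,235),(380,120),(228,48),(180,195)][i])*5)
E
```

```text
pot [0.5404 0.105 ] len 0.2583 ang -0.169
lid [0.5397 0.1049] len 0.0908 ang 0.217
n1 [0.4768 0.1945] len 0.0442 ang 2.796
n3 [0.5974 0.0167] len 0.0527 ang 2.854
n2 [0.4485 0.0406] len 0.0429 ang 2.768
(np.float64(308.43918903750244), np.float64(166.6561568840198))
0 [0.633  0.1687] top crop [172.88455218  86.01927224] side (np.float64(271.91130192788125), np.float64(202.48693274061196)) w [128.6908191  270.06373624]
1 [0.4768 0.1955] top crop [111.99973103 381.2993723 ] side (np.float64(330.4776647636031), np.float64(204.56496780964127)) w [165.88655249 146.83595204]
2 [0.45   0.0393] top crop [417.41395813 437.60295775] side (np.float64(334.0283331227274), np.float64(175.7129573028582)) w [126.33623972 189.95490126]
3 [0.6062 0.0125] top crop [471.63789573 139.82812282] side (np.float64(281.16724740303727), np.float64(174.12622505884076)) w [125.43340492 215.87550655]
```

{"api": "send_rows", "payload": {
  "newtons": 40,
  "motion": [
    {"travel":[-3,-6,15],"rotation":[0,0,-0.8],"gripper":40},
    {"travel":[-3,-5,25],"rotation":[0,0,0],"gripper":40},
    {"travel":[0,0,30],"rotation":[0,0,0],"gripper":40},
    {"travel":[0,0,30],"rotation":[0,0,0],"gripper":40},
    {"travel":[0,0,25],"rotation":[0,0,0],"gripper":40},
    {"travel":[0,0,15],"rotation":[0,0,0],"gripper":40},
    {"travel":[0,0,0],"rotation":[0,0,0],"gripper":40},
    {"travel":[0,0,0],"rotation":[0,0,0],"gripper":40}
  ]
}}

```text
t: 2.73
tcp_pos: [0.5394, 0.1071, 0.16]
tool_rot: [-0.11, 0.994, 0.0, -0.001]
force: [0.3, 0.2, 0.1]
finger_gap: 0.47
```

```bash
python3 - <<'E'
from h import *
st();print(to([.540,.1047,.138],.214+np.pi/2))
E
```

```text
t 2.73 p [0.5394 0.1071 0.16  ] F [0.26 0.17 0.11] M [ 0.017  0.007 -0.04 ] q6 -1.799 gap 40.2
(array([-0.1, -2.5, 22. ]), np.float64(0.4), array([-2.4e-03,  2.0e-04, -1.0e+00]))
```

{"api": "send_rows", "payload": {
  "motion": [
    {"travel":[0,-2.5,10],"rotation":[0,0,0],"gripper":40},
    {"travel":[0,0,10],"rotation":[0,0,0],"gripper":40},
    {"travel":[0,0,2],"rotation":[0,0,0],"gripper":40},
    {"travel":[0,0,0],"rotation":[0,0,0],"gripper":10},
    {"travel":[0,0,0],"rotation":[0,0,0],"gripper":10},
    {"travel":[0,0,0],"rotation":[0,0,0],"gripper":10},
    {"travel":[0,0,0],"rotation":[0,0,0],"gripper":10},
    {"travel":[0,0,0],"rotation":[0,0,0],"gripper":10},
    {"travel":[0,0,0],"rotation":[0,0,0],"gripper":10}
  ]
}}

```text
t: 3.48
tcp_pos: [0.5414, 0.1032, 0.1386]
tool_rot: [-0.109, 0.994, 0.0, 0.0]
force: [-0.4, 1.4, 1.9]
finger_gap: 0.158
```

```bash
python3 - <<'E'
from h import *
st()
E
```

```text
t 3.48 p [0.5414 0.1032 0.1386] F [-0.35  1.42  1.9 ] M [0.256 0.101 0.106] q6 -1.803 gap 13.5
```

{"api": "send_rows", "payload": {
  "motion": [
    {"travel":[0,0,0],"rotation":[0,0,2],"gripper":10},
    {"travel":[0,0,0],"rotation":[0,0,3],"gripper":10},
    {"travel":[0,0,0],"rotation":[0,0,3],"gripper":10},
    {"travel":[0,0,0],"rotation":[0,0,3],"gripper":10},
    {"travel":[0,0,0],"rotation":[0,0,3],"gripper":10},
    {"travel":[0,0,0],"rotation":[0,0,2],"gripper":10},
    {"travel":[0,0,0],"rotation":[0,0,1],"gripper":10}
  ]
}}

```text
t: 4.07
tcp_pos: [0.5421, 0.1033, 0.1386]
tool_rot: [0.04, 0.999, -0.0, 0.001]
force: [0.7, 0.7, 0.9]
finger_gap: 0.154
```

```bash
python3 - <<'E'
from h import *
st();print(to([.54,.104,.138],-.168+np.pi/2))
E
```

```text
t 4.07 p [0.5421 0.1033 0.1386] F [0.67 0.72 0.89] M [0.113 0.019 0.262] q6 -1.506 gap 13.1
(array([2.1, 0.6, 0.6]), np.float64(5.1), array([ 1.5e-03, -1.0e-04, -1.0e+00]))
```

{"api": "send_rows", "payload": {
  "motion": [
    {"travel":[0,0,0],"rotation":[0,0,1],"gripper":10},
    {"travel":[0,0,0],"rotation":[0,0,1],"gripper":10},
    {"travel":[0,0,0],"rotation":[0,0,1],"gripper":10},
    {"travel":[0,0,0],"rotation":[0,0,0.7],"gripper":10}
  ]
}}

```text
t: 4.4
tcp_pos: [0.5416, 0.1028, 0.1386]
tool_rot: [0.072, 0.997, -0.0, 0.0]
force: [-0.6, -0.6, 3.4]
finger_gap: 0.153
```

```bash
python3 - <<'E'
from h import *
st();print(to([.54,.104,.138],-.168+np.pi/2))
E
```

```text
t 4.4 p [0.5416 0.1028 0.1386] F [-0.62 -0.61  3.42] M [0.005 0.053 0.354] q6 -1.441 gap 13.1
(array([1.7, 0.9, 0.6]), np.float64(1.4), array([ 6.e-04, -4.e-04, -1.e+00]))
```

{"api": "send_rows", "payload": {
  "motion": [
    {"travel":[0,0,0],"rotation":[0,0,0.7],"gripper":10},
    {"travel":[0,0,0],"rotation":[0,0,0.7],"gripper":10}
  ]
}}

```text
t: 4.57
tcp_pos: [0.5416, 0.1029, 0.1385]
tool_rot: [0.084, 0.996, -0.0, 0.0]
force: [0.3, 1.0, 2.6]
finger_gap: 0.151
```

```bash
python3 - <<'E'
from h import *
st();print(to([.54,.104,.138],-.168+np.pi/2))
E
```

```text
t 4.57 p [0.5416 0.1029 0.1385] F [0.34 1.   2.62] M [0.088 0.025 0.51 ] q6 -1.417 gap 12.9
(array([1.7, 0.8, 0.5]), np.float64(-0.0), array([ 5.e-04, -3.e-04, -1.e+00]))
```

{"api": "send_rows", "payload": {
  "motion": [
    {"travel":[0,0,0],"rotation":[0,0,0.7],"gripper":10},
    {"travel":[0,0,0],"rotation":[0,0,0.7],"gripper":10}
  ]
}}

```text
t: 4.73
tcp_pos: [0.541, 0.1035, 0.1385]
tool_rot: [0.096, 0.995, 0.0, -0.0]
force: [-1.4, 3.2, 4.3]
finger_gap: 0.158
```

```bash
python3 - <<'E'
from h import *
st();print(to([.54,.104,.138],-.168+np.pi/2))
E
```

```text
t 4.73 p [0.541  0.1035 0.1385] F [-1.44  3.24  4.33] M [0.497 0.179 0.868] q6 -1.393 gap 13.5
(array([1.1, 0.3, 0.5]), np.float64(-1.4), array([-6.e-04,  4.e-04, -1.e+00]))
```

{"api": "send_rows", "payload": {
  "motion": [
    {"travel":[0,0,0],"rotation":[0,0,0.7],"gripper":10},
    {"travel":[0,0,0],"rotation":[0,0,0],"gripper":10}
  ]
}}

```text
t: 4.9
tcp_pos: [0.5409, 0.1037, 0.1385]
tool_rot: [0.101, 0.995, 0.0, -0.0]
force: [-2.7, 3.8, 5.5]
finger_gap: 0.157
```

```bash
python3 - <<'E'
from h import *
st();print(to([.54,.104,.138],-.168+np.pi/2))
E
```

```text
t 4.9 p [0.5409 0.1037 0.1385] F [-2.67  3.79  5.47] M [0.499 0.257 0.99 ] q6 -1.382 gap 13.4
(array([1. , 0.1, 0.5]), np.float64(-2.0), array([-7.e-04,  3.e-04, -1.e+00]))
```

{"api": "send_rows", "payload": {
  "motion": [
    {"travel":[0,0,0],"rotation":[0,0,1],"gripper":10},
    {"travel":[0,0,0],"rotation":[0,0,0],"gripper":10}
  ]
}}

```text
t: 5.07
tcp_pos: [0.5409, 0.1038, 0.1385]
tool_rot: [0.109, 0.994, -0.0, -0.0]
force: [-1.6, 4.2, 5.4]
finger_gap: 0.154
```

```bash
python3 - <<'E'
from h import *
st();print(to([.54,.104,.138],-.168+np.pi/2))
E
```

```text
t 5.07 p [0.5409 0.1038 0.1385] F [-1.6   4.21  5.43] M [0.526 0.167 1.34 ] q6 -1.365 gap 13.1
(array([0.9, 0. , 0.5]), np.float64(-2.9), array([-6.e-04,  1.e-04, -1.e+00]))
```

{"api": "send_rows", "payload": {
  "motion": [
    {"travel":[0,0,0],"rotation":[0,0,1],"gripper":10},
    {"travel":[0,0,0],"rotation":[0,0,0],"gripper":10}
  ]
}}

```text
t: 5.23
tcp_pos: [0.5409, 0.1038, 0.1385]
tool_rot: [0.117, 0.993, -0.0, -0.0]
force: [-1.8, 2.4, 4.7]
finger_gap: 0.155
```

```bash
python3 - <<'E'
from h import *
st();print(to([.54,.104,.138],-.168+np.pi/2))
E
```

```text
t 5.23 p [0.5409 0.1038 0.1385] F [-1.84  2.44  4.69] M [0.591 0.2   1.583] q6 -1.348 gap 13.2
(array([ 0.9, -0. ,  0.5]), np.float64(-3.9), array([-6.e-04, -2.e-04, -1.e+00]))
```

{"api": "send_rows", "payload": {
  "motion": [
    {"travel":[0,0,0],"rotation":[0,0,-3],"gripper":10},
    {"travel":[0,0,0],"rotation":[0,0,0],"gripper":40},
    {"travel":[0,0,0],"rotation":[0,0,0],"gripper":40},
    {"travel":[0,0,-10],"rotation":[0,0,0],"gripper":40},
    {"travel":[0,0,-25],"rotation":[0,0,0],"gripper":40},
    {"travel":[0,0,-35],"rotation":[0,0,0],"gripper":40},
    {"travel":[-10,0,-35],"rotation":[0,0,0],"gripper":40},
    {"travel":[-25,0,-30],"rotation":[0,0,0],"gripper":40},
    {"travel":[-25,0,-10],"rotation":[0,0,0],"gripper":40},
    {"travel":[0,0,0],"rotation":[0,0,0],"gripper":40},
    {"travel":[0,0,0],"rotation":[0,0,0],"gripper":40}
  ]
}}

```text
t: 6.15
tcp_pos: [0.6015, 0.0912, 0.2844]
tool_rot: [0.095, 0.996, 0.0, 0.001]
force: [-1.4, -0.2, -0.6]
finger_gap: 0.469
```

```bash
python3 - <<'E'
from h import *
import cv2,json
st()
c=manip.calibration('wrist');im=manip.snapshot('wrist')[:,:,::-1].copy();cv2.imwrite('pics/w1.png',im)
c['cam_to_world']=np.array(c['cam_to_world']).tolist();json.dump(c,open('w1.json','w'))
P=np.array([.541,.104,0]);yaw=-.168
u,v=map(int,w2pix('wrist',P+[0,0,.12],c));print(u,v)
y0=max(0,v-130);x0=max(0,u-175);print(x0,y0)
big=cv2.resize(im[y0:y0+220,x0:x0+300],None,fx=2.6,fy=2.6,interpolation=cv2.INTER_CUBIC)
for k in range(4):
    a=yaw+np.pi/4+k*np.pi/2;n=P+[.112*np.cos(a),.112*np.sin(a),.162];b=yaw-.15
    for s in (-1,0,1):
        p=(np.array(w2pix('wrist',n+s*.024*np.array([np.cos(b),np.sin(b),0]),c))-[x0,y0]+.5)*2.6
        cv2.circle(big,tuple(np.round(p).astype(int)),2,(0,0,255),-1)
cv2.imwrite('pics/v6.png',big);print(big.shape)
E
```

```text
t 6.15 p [0.6015 0.0912 0.2844] F [-1.36 -0.16 -0.6 ] M [-0.051  0.069 -0.016] q6 -1.414 gap 40.1
318 120
143 0
(572, 780, 3)
```

View pics/v6.png

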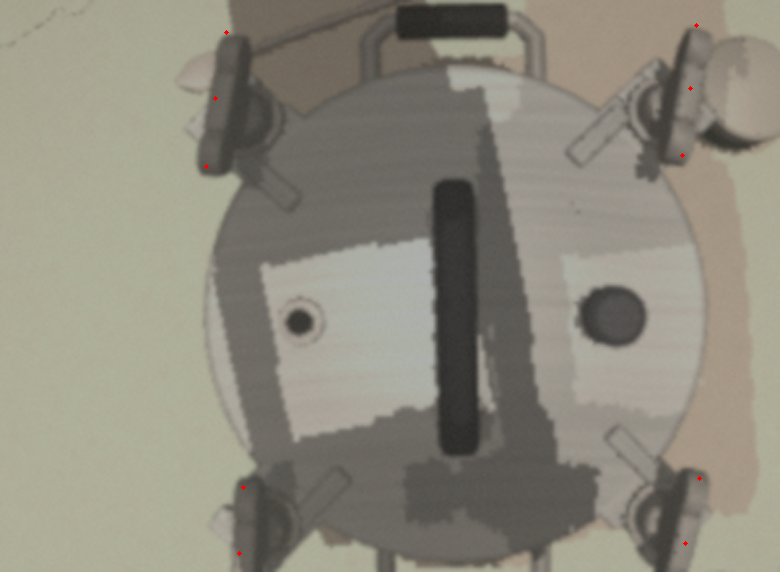

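```bash
python3 - <<'E'
from h import *
import cv2
c=manip.calibration('side');im=cv2.imread('pics/side0.png')
x0,y0=245,160
big=cv2.resize(im[y0:y0+100,x0:x0+125],None,fx=6,fy=6,interpolation=cv2.INTER_CUBIC)
P=np.array([.541,.105,0]);yaw=-.168
for k in range(4):
    a=yaw+np.pi/4+k*np.pi/2;n=P+[.112*np.cos(a),.112*np.sin(a),.162];b=yaw-.15
    for s in (-1,1):
      for dz,col in ((0,(0,0,255)),(-.027,(255,0,0))):
        p=(np.array(w2pix('side',n+[s*.024*np.cos(b),s*.024*np.sin(b),dz],c))-[x0,y0]+.5)*6
        cv2.circle(big,tuple(np.round(p).astype(int)),2,col,-1)
cv2.imwrite('pics/v7.png',big)
E
```

```text
(no output)
```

View pics/v7.png

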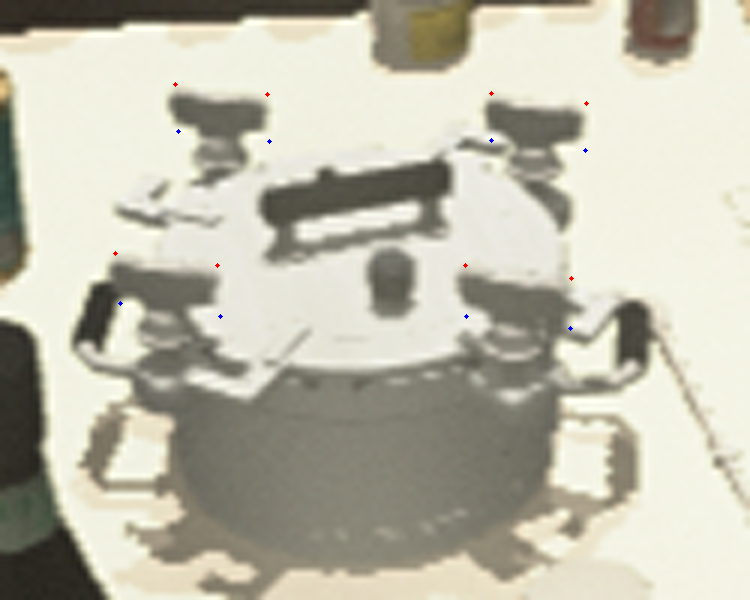

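```bash
cat >> h.py <<'E'
def nut(k,z,b=-.3):
    a=-.168+np.pi/4+k*np.pi/2
    print('nut',k,to([.5415+.112*np.cos(a),.105+.112*np.sin(a),z],b+np.pi/2))
E
python3 - <<'E'
from h import *
nut(0,.140)
E
```

```text
nut 0 (array([-18.1,  83.1, 143. ]), np.float64(6.4), array([-1.6e-03,  2.0e-04, -1.0e+00]))
```

{"api": "send_rows", "payload": {
  "newtons": 40,
  "motion": [
    {"travel":[-5,20,0],"rotation":[0,0,0],"gripper":32},
    {"travel":[-6,30,0],"rotation":[0,0,0],"gripper":32},
    {"travel":[-5,25,20],"rotation":[0,0,0],"gripper":32},
    {"travel":[-2,8,30],"rotation":[0,0,0],"gripper":32},
    {"travel":[0,0,35],"rotation":[0,0,6.4],"gripper":32},
    {"travel":[0,0,20],"rotation":[0,0,0],"gripper":32},
    {"travel":[0,0,0],"rotation":[0,0,0],"gripper":32},
    {"travel":[0,0,0],"rotation":[0,0,0],"gripper":32}
  ]
}}

```text
t: 6.87
tcp_pos: [0.6311, 0.1701, 0.1762]
tool_rot: [0.149, 0.989, -0.001, -0.003]
force: [-0.3, -0.2, 0.2]
finger_gap: 0.377
```

```bash
python3 - <<'E'
from h import *
st();nut(0,.140)
E
```

```text
t 6.87 p [0.6311 0.1701 0.1762] F [-0.3  -0.25  0.19] M [0.028 0.001 0.04 ] q6 -1.18 gap 32.2
nut 0 (array([-1.9,  0.3, 36.2]), np.float64(0.1), array([-6.1e-03, -5.0e-04, -1.0e+00]))
```

{"api": "send_rows", "payload": {
  "motion": [
    {"travel":[-1.5,0,12],"rotation":[0,0,0],"gripper":32},
    {"travel":[0,0,14],"rotation":[0,0,0],"gripper":32},
    {"travel":[0,0,10],"rotation":[0,0,0],"gripper":32},
    {"travel":[0,0,0],"rotation":[0,0,0],"gripper":32},
    {"travel":[0,0,0],"rotation":[0,0,0],"gripper":32}
  ]
}}

```text
t: 7.28
tcp_pos: [0.6349, 0.1696, 0.1425]
tool_rot: [0.149, 0.989, 0.0, 0.0]
force: [-0.3, 0.2, 1.0]
finger_gap: 0.374
```

```bash
python3 - <<'E'
from h import *
st();nut(0,.140)
E
```

```text
t 7.28 p [0.6349 0.1696 0.1425] F [-0.28  0.24  1.04] M [ 0.064 -0.069 -0.003] q6 -1.181 gap 32.0
nut 0 (array([ 2.1, -0.3,  2.5]), np.float64(0.1), array([ 0.,  0., -1.]))
```

{"api": "send_rows", "payload": {
  "motion": [
    {"travel":[0,0,0],"rotation":[0,0,0],"gripper":5},
    {"travel":[0,0,0],"rotation":[0,0,0],"gripper":5},
    {"travel":[0,0,0],"rotation":[0,0,0],"gripper":5},
    {"travel":[0,0,0],"rotation":[0,0,0],"gripper":5},
    {"travel":[0,0,0],"rotation":[0,0,0],"gripper":5}
  ]
}}

```text
t: 7.7
tcp_pos: [0.6357, 0.1693, 0.1436]
tool_rot: [0.149, 0.989, -0.0, 0.001]
force: [-0.9, -2.0, 5.3]
finger_gap: 0.091
```

```bash
python3 - <<'E'
from h import *
st();nut(0,.140)
E
```

```text
t 7.7 p [0.6357 0.1693 0.1436] F [-0.95 -1.97  5.33] M [-0.39   0.103 -0.029] q6 -1.181 gap 7.8
nut 0 (array([ 2.9, -0.3,  3.6]), np.float64(0.1), array([ 2.2e-03, -6.0e-04, -1.0e+00]))
```

{"api": "send_rows", "payload": {
  "motion": [
    {"travel":[0,0,0],"rotation":[0,0,0],"gripper":20},
    {"travel":[2.5,0,0],"rotation":[0,0,0],"gripper":20},
    {"travel":[0,0,0],"rotation":[0,0,0],"gripper":20}
  ]
}}

```text
t: 7.95
tcp_pos: [0.6315, 0.171, 0.1418]
tool_rot: [0.149, 0.989, 0.0, -0.001]
force: [0.1, 0.2, 0.2]
finger_gap: 0.236
```

```bash
python3 - <<'E'
from h import *
st();nut(0,.140)
E
```

```text
t 7.95 p [0.6315 0.171  0.1418] F [0.06 0.19 0.2 ] M [-0.04   0.015 -0.018] q6 -1.179 gap 20.1
nut 0 (array([-1.6, -0.7,  1.8]), np.float64(0.1), array([-1.7e-03,  6.0e-04, -1.0e+00]))
```

{"api": "send_rows", "payload": {
  "motion": [
    {"travel":[0,0,0],"rotation":[0,0,0],"gripper":5},
    {"travel":[0,0,0],"rotation":[0,0,0],"gripper":5},
    {"travel":[0,0,0],"rotation":[0,0,0],"gripper":5}
  ]
}}

```text
t: 8.2
tcp_pos: [0.6318, 0.1704, 0.1419]
tool_rot: [0.149, 0.989, -0.0, -0.001]
force: [-2.3, -0.5, 0.4]
finger_gap: 0.093
```

```bash
python3 - <<'E'
from h import *
st();nut(0,.140)
E
```

```text
t 8.2 p [0.6318 0.1704 0.1419] F [-2.28 -0.54  0.4 ] M [-0.109  0.234 -0.083] q6 -1.179 gap 7.9
nut 0 (array([-1.2, -0.3,  1.9]), np.float64(0.1), array([-1.8e-03, -1.0e-04, -1.0e+00]))
```

{"api": "send_rows", "payload": {
  "motion": [
    {"travel":[0,0,0.1],"rotation":[0,0,4],"gripper":5},
    {"travel":[0,0,0.1],"rotation":[0,0,5],"gripper":5},
    {"travel":[0,0,0.1],"rotation":[0,0,5],"gripper":5},
    {"travel":[0,0,0.1],"rotation":[0,0,5],"gripper":5},
    {"travel":[0,0,0.1],"rotation":[0,0,5],"gripper":5},
    {"travel":[0,0,0.1],"rotation":[0,0,5],"gripper":5},
    {"travel":[0,0,0.1],"rotation":[0,0,5],"gripper":5},
    {"travel":[0,0,0.1],"rotation":[0,0,5],"gripper":5},
    {"travel":[0,0,0.1],"rotation":[0,0,4],"gripper":5},
    {"travel":[0,0,0.1],"rotation":[0,0,3],"gripper":5},
    {"travel":[0,0,0],"rotation":[0,0,2],"gripper":5}
  ]
}}

```text
t: 9.12
tcp_pos: [0.6328, 0.1715, 0.1409]
tool_rot: [0.539, 0.842, 0.001, -0.0]
force: [0.1, 1.7, -1.2]
finger_gap: 0.095
```

```bash
python3 - <<'E'
from h import *
st();nut(0,.140)
E
```

```text
t 9.12 p [0.6328 0.1715 0.1409] F [ 0.08  1.69 -1.19] M [ 0.347 -0.1    0.11 ] q6 -0.339 gap 8.1
nut 0 (array([-1.5, -0.6,  0.9]), np.float64(-48.0), array([ 7.0e-04,  1.8e-03, -1.0e+00]))
```

{"api": "send_rows", "payload": {
  "motion": [
    {"travel":[0,0,0.1],"rotation":[0,0,3],"gripper":5},
    {"travel":[0,0,0.1],"rotation":[0,0,5],"gripper":5},
    {"travel":[0,0,0.1],"rotation":[0,0,5],"gripper":5},
    {"travel":[0,0,0.1],"rotation":[0,0,5],"gripper":5},
    {"travel":[0,0,0.1],"rotation":[0,0,5],"gripper":5},
    {"travel":[0,0,0.1],"rotation":[0,0,5],"gripper":5},
    {"travel":[0,0,0.1],"rotation":[0,0,3],"gripper":5},
    {"travel":[0,0,0.1],"rotation":[0,0,2],"gripper":5},
    {"travel":[0,0,0],"rotation":[0,0,1],"gripper":5}
  ]
}}

```text
t: 9.87
tcp_pos: [0.6338, 0.1716, 0.1403]
tool_rot: [0.761, 0.648, 0.002, 0.0]
force: [3.5, 3.0, -3.6]
finger_gap: 0.094
```

```bash
python3 - <<'E'
from h import *
st();nut(0,.140)
E
```

```text
t 9.87 p [0.6338 0.1716 0.1403] F [ 3.5   2.99 -3.57] M [ 0.563 -0.54   0.108] q6 0.253 gap 8.0
nut 0 (array([-1.9, -0.7,  0.3]), np.float64(-82.0), array([ 0.0031,  0.002 , -1.    ]))
```

{"api": "send_rows", "payload": {
  "motion": [
    {"travel":[0,0,0.4],"rotation":[0,0,2],"gripper":5},
    {"travel":[0,0,0.1],"rotation":[0,0,2],"gripper":5},
    {"travel":[0,0,0.1],"rotation":[0,0,2],"gripper":5},
    {"travel":[0,0,0.1],"rotation":[0,0,2],"gripper":5},
    {"travel":[0,0,0.1],"rotation":[0,0,2],"gripper":5},
    {"travel":[0,0,0],"rotation":[0,0,1],"gripper":5},
    {"travel":[0,0,0],"rotation":[0,0,1],"gripper":5}
  ]
}}

```text
t: 10.45
tcp_pos: [0.6342, 0.1714, 0.14]
tool_rot: [0.825, 0.565, 0.002, 0.0]
force: [4.7, 4.9, -1.9]
finger_gap: 0.095
```

```bash
python3 - <<'E'
from h import *
st();nut(0,.140)
E
```

```text
t 10.45 p [0.6342 0.1714 0.14  ] F [ 4.7   4.88 -1.92] M [ 0.639 -0.705  0.108] q6 0.462 gap 8.1
nut 0 (array([-1.9, -0.7,  0. ]), np.float64(86.0), array([ 0.0041,  0.0018, -1.    ]))
```

{"api": "send_rows", "payload": {
  "motion": [
    {"travel":[0,0,0.2],"rotation":[0,0,2],"gripper":5},
    {"travel":[0,0,0.1],"rotation":[0,0,2],"gripper":5},
    {"travel":[0,0,0.1],"rotation":[0,0,2],"gripper":5},
    {"travel":[0,0,0.1],"rotation":[0,0,2],"gripper":5},
    {"travel":[0,0,0.1],"rotation":[0,0,2],"gripper":5},
    {"travel":[0,0,0],"rotation":[0,0,1],"gripper":5},
    {"travel":[0,0,0],"rotation":[0,0,1],"gripper":5}
  ]
}}

```text
t: 11.03
tcp_pos: [0.6345, 0.1712, 0.1397]
tool_rot: [0.879, 0.476, 0.003, 0.0]
force: [4.8, 3.5, -0.8]
finger_gap: 0.097
```

```bash
python3 - <<'E'
from h import *
st();nut(0,.140)
E
```

```text
t 11.03 p [0.6345 0.1712 0.1397] F [ 4.79  3.55 -0.83] M [ 0.583 -0.737  0.119] q6 0.671 gap 8.3
nut 0 (array([-2.1, -0.6, -0.3]), np.float64(74.0), array([ 0.0049,  0.0016, -1.    ]))
```

{"api": "send_rows", "payload": {
  "motion": [
    {"travel":[0,0,0.1],"rotation":[0,0,2],"gripper":5},
    {"travel":[0,0,0.1],"rotation":[0,0,2],"gripper":5},
    {"travel":[0,0,0.1],"rotation":[0,0,2],"gripper":5},
    {"travel":[0,0,0.1],"rotation":[0,0,2],"gripper":5},
    {"travel":[0,0,0.1],"rotation":[0,0,2],"gripper":5},
    {"travel":[0,0,0],"rotation":[0,0,1],"gripper":5},
    {"travel":[0,0,0],"rotation":[0,0,1],"gripper":5}
  ]
}}

```text
t: 11.62
tcp_pos: [0.6348, 0.171, 0.1395]
tool_rot: [0.924, 0.382, 0.003, 0.001]
force: [4.5, 2.9, -0.8]
finger_gap: 0.097
```

```bash
python3 - <<'E'
from h import *
st();nut(0,.140)
E
```

```text
t 11.62 p [0.6348 0.171  0.1395] F [ 4.5   2.91 -0.84] M [ 0.453 -0.737  0.131] q6 0.881 gap 8.2
nut 0 (array([-2.2, -0.6, -0.6]), np.float64(62.0), array([ 0.0056,  0.0012, -1.    ]))
```

{"api": "send_rows", "payload": {
  "motion": [
    {"travel":[0,0,0.1],"rotation":[0,0,2],"gripper":5},
    {"travel":[0,0,0.1],"rotation":[0,0,2],"gripper":5},
    {"travel":[0,0,0.1],"rotation":[0,0,2],"gripper":5},
    {"travel":[0,0,0.1],"rotation":[0,0,2],"gripper":5},
    {"travel":[0,0,0],"rotation":[0,0,1],"gripper":5},
    {"travel":[0,0,0],"rotation":[0,0,1],"gripper":5}
  ]
}}

```text
t: 12.12
tcp_pos: [0.635, 0.1708, 0.1392]
tool_rot: [0.954, 0.3, 0.003, 0.001]
force: [5.6, 2.4, -0.2]
finger_gap: 0.094
```

```bash
python3 - <<'E'
from h import *
st();nut(0,.140)
E
```

```text
t 12.12 p [0.635  0.1708 0.1392] F [ 5.64  2.44 -0.16] M [ 0.378 -0.773  0.097] q6 1.055 gap 8.0
nut 0 (array([-2.3, -0.5, -0.8]), np.float64(52.1), array([ 6.e-03,  8.e-04, -1.e+00]))
```

{"api": "send_rows", "payload": {
  "motion": [
    {"travel":[-0.5,0,0.1],"rotation":[0,0,2],"gripper":5},
    {"travel":[-0.5,0,0.1],"rotation":[0,0,2],"gripper":5},
    {"travel":[0,0,0.1],"rotation":[0,0,2],"gripper":5},
    {"travel":[0,0,0.1],"rotation":[0,0,2],"gripper":5},
    {"travel":[0,0,0],"rotation":[0,0,1],"gripper":5},
    {"travel":[0,0,0],"rotation":[0,0,1],"gripper":5}
  ]
}}

```text
t: 12.62
tcp_pos: [0.6351, 0.1704, 0.1392]
tool_rot: [0.977, 0.215, 0.004, 0.0]
force: [6.6, 3.4, -0.5]
finger_gap: 0.093
```

```bash
python3 - <<'E'
from h import *
st();nut(0,.140)
E
```

```text
t 12.62 p [0.6351 0.1704 0.1392] F [ 6.58  3.37 -0.45] M [ 0.485 -0.978  0.138] q6 1.229 gap 7.9
nut 0 (array([-2.3, -0.4, -0.9]), np.float64(42.1), array([ 0.0082,  0.0013, -1.    ]))
```

{"api": "send_rows", "payload": {
  "motion": [
    {"travel":[0,0,0.1],"rotation":[0,0,2],"gripper":5},
    {"travel":[0,0,0.1],"rotation":[0,0,2],"gripper":5},
    {"travel":[0,0,0.1],"rotation":[0,0,2],"gripper":5},
    {"travel":[0,0,0.1],"rotation":[0,0,2],"gripper":5},
    {"travel":[0,0,0],"rotation":[0,0,1],"gripper":5},
    {"travel":[0,0,0],"rotation":[0,0,1],"gripper":5}
  ]
}}

```text
t: 13.12
tcp_pos: [0.6353, 0.1701, 0.139]
tool_rot: [0.992, 0.13, 0.004, 0.0]
force: [5.9, 3.0, 0.9]
finger_gap: 0.096
```

```bash
python3 - <<'E'
from h import *
st();nut(0,.140)
E
```

```text
t 13.12 p [0.6353 0.1701 0.139 ] F [5.88 3.   0.86] M [ 0.347 -0.892  0.21 ] q6 1.403 gap 8.2
nut 0 (array([-2.4, -0.3, -1. ]), np.float64(32.1), array([ 8.5e-03,  8.0e-04, -1.0e+00]))
```

{"api": "send_rows", "payload": {
  "motion": [
    {"travel":[1,0,0.1],"rotation":[0,0,1],"gripper":5},
    {"travel":[0,0,0.1],"rotation":[0,0,1],"gripper":5},
    {"travel":[0,0,0],"rotation":[0,0,1],"gripper":5},
    {"travel":[0,0,0],"rotation":[0,0,1],"gripper":5},
    {"travel":[0,0,0],"rotation":[0,0,1],"gripper":5}
  ]
}}

```text
t: 13.53
tcp_pos: [0.6353, 0.17, 0.139]
tool_rot: [0.996, 0.086, 0.003, 0.0]
force: [4.1, 1.3, 5.2]
finger_gap: 0.092
```

```bash
python3 - <<'E'
from h import *
st();nut(0,.140)
E
```

```text
t 13.53 p [0.6353 0.17   0.139 ] F [4.1  1.28 5.15] M [ 0.17  -0.755  0.209] q6 1.491 gap 7.9
nut 0 (array([-2.5, -0.2, -1. ]), np.float64(27.0), array([ 6.7e-03,  1.0e-04, -1.0e+00]))
```

{"api": "send_rows", "payload": {
  "motion": [
    {"travel":[0,0,0],"rotation":[0,0,1],"gripper":5},
    {"travel":[0,0,0],"rotation":[0,0,1],"gripper":5}
  ]
}}

```text
t: 13.7
tcp_pos: [0.6354, 0.17, 0.139]
tool_rot: [0.998, 0.069, 0.003, 0.0]
force: [5.9, 1.3, 5.0]
finger_gap: 0.097
```

```bash
python3 - <<'E'
from h import *
st();nut(0,.140)
E
```

```text
t 13.7 p [0.6354 0.17   0.139 ] F [5.85 1.32 5.01] M [ 0.143 -0.755  0.253] q6 1.526 gap 8.3
nut 0 (array([-2.5, -0.2, -1. ]), np.float64(25.0), array([ 6.7e-03, -1.0e-04, -1.0e+00]))
```

{"api": "send_rows", "payload": {
  "motion": [
    {"travel":[0,0,0],"rotation":[0,0,1],"gripper":5},
    {"travel":[0,0,0],"rotation":[0,0,1],"gripper":5},
    {"travel":[0,0,0],"rotation":[0,0,1],"gripper":5}
  ]
}}

```text
t: 13.95
tcp_pos: [0.6354, 0.1698, 0.1389]
tool_rot: [0.999, 0.042, 0.003, 0.0]
force: [6.0, 0.5, 4.1]
finger_gap: 0.093
```

```bash
python3 - <<'E'
from h import *
st()
E
```

```text
t 13.95 p [0.6354 0.1698 0.1389] F [6.04 0.47 4.05] M [ 0.12  -0.782  0.231] q6 1.578 gap 7.9
```

{"api": "send_rows", "payload": {
  "motion": [
    {"travel":[0,0,0],"rotation":[0,0,1],"gripper":5}
  ]
}}

```text
t: 14.03
tcp_pos: [0.6354, 0.1698, 0.1389]
tool_rot: [0.999, 0.034, 0.003, 0.0]
force: [5.9, 0.0, 4.5]
finger_gap: 0.093
```

```bash
python3 - <<'E'
from h import *
st()
E
```

```text
t 14.03 p [0.6354 0.1698 0.1389] F [5.92 0.03 4.48] M [ 0.058 -0.754  0.247] q6 1.596 gap 7.9
```

{"api": "send_rows", "payload": {
  "motion": [
    {"travel":[0,0,0],"rotation":[0,0,1],"gripper":5}
  ]
}}

```text
t: 14.12
tcp_pos: [0.6354, 0.1698, 0.1389]
tool_rot: [1.0, 0.025, 0.003, 0.0]
force: [6.1, 0.3, 4.7]
finger_gap: 0.094
```

```bash
python3 - <<'E'
from h import *
st()
E
```

```text
t 14.12 p [0.6354 0.1698 0.1389] F [6.15 0.28 4.66] M [ 0.091 -0.768  0.247] q6 1.613 gap 8.0
```

{"api": "send_rows", "payload": {
  "motion": [
    {"travel":[0,0,0],"rotation":[0,0,1],"gripper":5},
    {"travel":[0,0,0],"rotation":[0,0,1],"gripper":5},
    {"travel":[0,0,0],"rotation":[0,0,1],"gripper":5}
  ]
}}

```text
t: 14.37
tcp_pos: [0.6354, 0.1697, 0.1389]
tool_rot: [1.0, -0.001, 0.003, 0.0]
force: [6.0, -0.2, 5.4]
finger_gap: 0.095
```

```bash
python3 - <<'E'
from h import *
st()
E
```

```text
t 14.37 p [0.6354 0.1697 0.1389] F [ 6.05 -0.17  5.4 ] M [ 0.055 -0.812  0.269] q6 1.666 gap 8.1
```

{"api": "send_rows", "payload": {
  "motion": [
    {"travel":[0,0,0],"rotation":[0,0,1],"gripper":5},
    {"travel":[0,0,0],"rotation":[0,0,1],"gripper":5}
  ]
}}

```text
t: 14.53
tcp_pos: [0.6354, 0.1697, 0.1389]
tool_rot: [1.0, -0.019, 0.003, 0.0]
force: [5.3, 0.4, 4.8]
finger_gap: 0.093
```

```bash
python3 - <<'E'
from h import *
st()
E
```

```text
t 14.53 p [0.6354 0.1697 0.1389] F [5.29 0.39 4.76] M [ 0.085 -0.799  0.285] q6 1.701 gap 8.0
```

{"api": "send_rows", "payload": {
  "motion": [
    {"travel":[0,0,0],"rotation":[0,0,1],"gripper":5},
    {"travel":[0,0,0],"rotation":[0,0,1],"gripper":5}
  ]
}}

```text
t: 14.7
tcp_pos: [0.6354, 0.1696, 0.1389]
tool_rot: [0.999, -0.036, 0.003, 0.0]
force: [5.5, -0.2, 3.5]
finger_gap: 0.095
```

```bash
python3 - <<'E'
from h import *
st()
E
```

```text
t 14.7 p [0.6354 0.1696 0.1389] F [ 5.54 -0.22  3.5 ] M [ 0.004 -0.771  0.294] q6 1.735 gap 8.1
```

{"api": "send_rows", "payload": {
  "motion": [
    {"travel":[0,0,0],"rotation":[0,0,0],"gripper":32},
    {"travel":[0,0,0],"rotation":[0,0,0],"gripper":32},
    {"travel":[0,0,0],"rotation":[0,0,0],"gripper":32},
    {"travel":[0,0,-15],"rotation":[0,0,0],"gripper":32},
    {"travel":[0,0,-30],"rotation":[0,0,0],"gripper":32},
    {"travel":[0,0,-15],"rotation":[0,0,-6],"gripper":32},
    {"travel":[0,0,0],"rotation":[0,0,-7],"gripper":32},
    {"travel":[0,0,0],"rotation":[0,0,-7],"gripper":32},
    {"travel":[0,0,0],"rotation":[0,0,-7],"gripper":32},
    {"travel":[0,0,0],"rotation":[0,0,-7],"gripper":32},
    {"travel":[0,0,0],"rotation":[0,0,-7],"gripper":32},
    {"travel":[0,0,0],"rotation":[0,0,-7],"gripper":32}
  ]
}}

```text
t: 15.7
tcp_pos: [0.631, 0.17, 0.1962]
tool_rot: [0.926, 0.377, -0.002, -0.0]
force: [-0.3, -0.9, 0.2]
finger_gap: 0.374
```

{"api": "send_rows", "payload": {
  "motion": [
    {"travel":[0,0,0],"rotation":[0,0,-7],"gripper":32},
    {"travel":[0,0,0],"rotation":[0,0,-7],"gripper":32},
    {"travel":[0,0,0],"rotation":[0,0,-7],"gripper":32},
    {"travel":[0,0,0],"rotation":[0,0,-7],"gripper":32},
    {"travel":[0,0,0],"rotation":[0,0,-7],"gripper":32},
    {"travel":[0,0,0],"rotation":[0,0,-7],"gripper":32},
    {"travel":[0,0,0],"rotation":[0,0,-7],"gripper":32},
    {"travel":[0,0,0],"rotation":[0,0,-7],"gripper":32},
    {"travel":[0,0,0],"rotation":[0,0,-7],"gripper":32},
    {"travel":[0,0,0],"rotation":[0,0,-7],"gripper":32},
    {"travel":[0,0,0],"rotation":[0,0,-7],"gripper":32},
    {"travel":[0,0,0],"rotation":[0,0,-7],"gripper":32}
  ]
}}

```text
t: 16.7
tcp_pos: [0.631, 0.17, 0.1962]
tool_rot: [0.436, 0.9, -0.001, -0.002]
force: [0.4, -0.4, 0.9]
finger_gap: 0.375
```

```bash
sed -i 's/\.5415+/.5425+/' h.py; python3 - <<'E'
from h import *
st();nut(0,.14);nut(2,.2,-.34)
import cv2,json
c=manip.calibration('wrist');im=manip.snapshot('wrist')[:,:,::-1].copy();cv2.imwrite('pics/w2.png',im)
c['cam_to_world']=np.array(c['cam_to_world']).tolist();json.dump(c,open('w2.json','w'))
big=cv2.resize(im,(800,500),interpolation=cv2.INTER_CUBIC)
cv2.imwrite('pics/v8.png',big)
E
```

```text
t 16.7 p [0.631  0.17   0.1962] F [ 0.37 -0.42  0.93] M [-0.014  0.044  0.026] q6 -0.575 gap 32.0
nut 0 (array([-2. ,  2.3, 56.1]), np.float64(-34.6), array([-4.e-03, -5.e-04, -1.e+00]))
nut 2 (array([   9.4, -221.6,   -3.1]), np.float64(-32.3), array([-4.e-03, -5.e-04, -1.e+00]))
```

{"api": "send_rows", "payload": {
  "motion": [
    {"travel":[0,0,0],"rotation":[0,0,-6.5],"gripper":32},
    {"travel":[0,0,0],"rotation":[0,0,-6.5],"gripper":32},
    {"travel":[0,0,0],"rotation":[0,0,-6.5],"gripper":32},
    {"travel":[0,0,0],"rotation":[0,0,-6.5],"gripper":32},
    {"travel":[0,0,0],"rotation":[0,0,-6.3],"gripper":32},
    {"travel":[12.6,-18.2,0],"rotation":[0,0,0],"gripper":32},
    {"travel":[22,-31.8,0],"rotation":[0,0,0],"gripper":32},
    {"travel":[22,-31.8,0],"rotation":[0,0,0],"gripper":32},
    {"travel":[22,-31.8,0],"rotation":[0,0,0],"gripper":32},
    {"travel":[22,-31.8,0],"rotation":[0,0,0],"gripper":32},
    {"travel":[17,-24.5,0],"rotation":[0,0,0],"gripper":32},
    {"travel":[8.8,-12.4,0],"rotation":[0,0,0],"gripper":32}
  ]
}}

```text
t: 17.75
tcp_pos: [0.4466, 0.0407, 0.1965]
tool_rot: [0.174, 0.985, -0.0, -0.003]
force: [0.1, 0.1, -0.9]
finger_gap: 0.374
```

{"api": "send_rows", "payload": {
  "motion": [
    {"travel":[0,0,10],"rotation":[0,0,0],"gripper":32},
    {"travel":[0,0,10],"rotation":[0,0,0],"gripper":32},
    {"travel":[0,0,0],"rotation":[0,0,0],"gripper":32}
  ]
}}

```text
t: 18.0
tcp_pos: [0.4496, 0.0414, 0.1759]
tool_rot: [0.174, 0.985, -0.0, -0.003]
force: [0.2, -0.6, 0.1]
finger_gap: 0.375
```

```bash
python3 - <<'E'
from h import *
st();nut(2,.140,-.34)
E
```

```text
t 18.0 p [0.4496 0.0414 0.1759] F [ 0.21 -0.62  0.14] M [-0.039 -0.022 -0.066] q6 -1.378 gap 32.1
nut 2 (array([-2.1, -0.6, 35.9]), np.float64(-0.5), array([-5.1e-03,  7.0e-04, -1.0e+00]))
```

{"api": "send_rows", "payload": {
  "motion": [
    {"travel":[0,0,12],"rotation":[0,0,0],"gripper":32},
    {"travel":[0,0,14],"rotation":[0,0,0],"gripper":32},
    {"travel":[0,0,8],"rotation":[0,0,0],"gripper":32},
    {"travel":[0,0,0],"rotation":[0,0,0],"gripper":32},
    {"travel":[0,0,0],"rotation":[0,0,0],"gripper":32}
  ]
}}

```text
t: 18.42
tcp_pos: [0.4516, 0.0417, 0.143]
tool_rot: [0.172, 0.985, -0.0, -0.001]
force: [0.7, 0.6, 0.8]
finger_gap: 0.375
```

```bash
python3 - <<'E'
from h import *
st();nut(2,.140,-.34)
E
```

```text
t 18.42 p [0.4516 0.0417 0.143 ] F [0.68 0.55 0.82] M [ 0.027 -0.025  0.007] q6 -1.38 gap 32.1
nut 2 (array([-0.1, -1.5,  3. ]), np.float64(-0.4), array([-1.6e-03,  2.0e-04, -1.0e+00]))
```

{"api": "send_rows", "payload": {
  "motion": [
    {"travel":[-0.5,-1,1.5],"rotation":[0,0,0],"gripper":20},
    {"travel":[0,0,0],"rotation":[0,0,0],"gripper":5},
    {"travel":[0,0,0],"rotation":[0,0,0],"gripper":5},
    {"travel":[0,0,0],"rotation":[0,0,0],"gripper":5},
    {"travel":[0,0,0],"rotation":[0,0,0],"gripper":5},
    {"travel":[0,0,0],"rotation":[0,0,0],"gripper":5}
  ]
}}

```text
t: 18.92
tcp_pos: [0.4524, 0.0399, 0.1422]
tool_rot: [0.172, 0.985, -0.0, 0.001]
force: [-2.3, -2.8, 4.2]
finger_gap: 0.094
```

```bash
python3 - <<'E'
from h import *
st();nut(2,.140,-.34)
E
```

```text
t 18.92 p [0.4524 0.0399 0.1422] F [-2.35 -2.84  4.24] M [-0.702  0.211 -0.066] q6 -1.383 gap 8.1
nut 2 (array([ 1.2, -0.2,  2.2]), np.float64(-0.3), array([ 9.e-04, -8.e-04, -1.e+00]))
```

{"api": "send_rows", "payload": {
  "motion": [
    {"travel":[0,0,0.1],"rotation":[0,0,3],"gripper":5},
    {"travel":[0,0,0.1],"rotation":[0,0,5],"gripper":5},
    {"travel":[0,0,0.1],"rotation":[0,0,5],"gripper":5},
    {"travel":[0,0,0.1],"rotation":[0,0,5],"gripper":5},
    {"travel":[0,0,0.1],"rotation":[0,0,5],"gripper":5},
    {"travel":[0,0,0.1],"rotation":[0,0,5],"gripper":5},
    {"travel":[0,0,0.1],"rotation":[0,0,5],"gripper":5},
    {"travel":[0,0,0.1],"rotation":[0,0,5],"gripper":5},
    {"travel":[0,0,0.1],"rotation":[0,0,4],"gripper":5},
    {"travel":[0,0,0.1],"rotation":[0,0,3],"gripper":5}
  ]
}}

```text
t: 19.75
tcp_pos: [0.4517, 0.0392, 0.1412]
tool_rot: [0.536, 0.844, -0.001, 0.0]
force: [-4.2, -6.9, 7.2]
finger_gap: 0.094
```

```bash
python3 - <<'E'
from h import *
st();nut(2,.140,-.34)
E
```

```text
t 19.75 p [0.4517 0.0392 0.1412] F [-4.15 -6.89  7.15] M [-1.327  0.523  0.109] q6 -0.595 gap 8.0
nut 2 (array([ 1.1, -0. ,  1.2]), np.float64(-45.4), array([-7.0e-04, -2.6e-03, -1.0e+00]))
```

{"api": "send_rows", "payload": {
  "motion": [
    {"travel":[-0.8,-1.2,0],"rotation":[0,0,3],"gripper":5},
    {"travel":[0,0,0],"rotation":[0,0,5],"gripper":5},
    {"travel":[0,0,0],"rotation":[0,0,5],"gripper":5},
    {"travel":[0,0,0],"rotation":[0,0,5],"gripper":5},
    {"travel":[0,0,0.1],"rotation":[0,0,5],"gripper":5},
    {"travel":[0,0,0.1],"rotation":[0,0,5],"gripper":5},
    {"travel":[0,0,0.1],"rotation":[0,0,5],"gripper":5},
    {"travel":[0,0,0.1],"rotation":[0,0,4],"gripper":5},
    {"travel":[0,0,0.1],"rotation":[0,0,2],"gripper":5},
    {"travel":[0,0,0],"rotation":[0,0,1],"gripper":5}
  ]
}}

```text
t: 20.58
tcp_pos: [0.4506, 0.0389, 0.1404]
tool_rot: [0.792, 0.61, -0.001, -0.0]
force: [-2.4, -3.3, 4.7]
finger_gap: 0.094
```

```bash
python3 - <<'E'
from h import *
st();nut(2,.140,-.34)
E
```

```text
t 20.58 p [0.4506 0.0389 0.1404] F [-2.42 -3.3   4.68] M [-0.753  0.372  0.135] q6 0.098 gap 8.0
nut 2 (array([1.4, 0.2, 0.4]), np.float64(-85.3), array([-1.3e-03, -8.0e-04, -1.0e+00]))
```

{"api": "send_rows", "payload": {
  "motion": [
    {"travel":[0,0,0.1],"rotation":[0,0,2],"gripper":5},
    {"travel":[0,0,0.1],"rotation":[0,0,3],"gripper":5},
    {"travel":[0,0,0.1],"rotation":[0,0,3],"gripper":5},
    {"travel":[0,0,0],"rotation":[0,0,2],"gripper":5},
    {"travel":[0,0,0],"rotation":[0,0,1],"gripper":5},
    {"travel":[0,0,0],"rotation":[0,0,1],"gripper":5}
  ]
}}

```text
t: 21.08
tcp_pos: [0.4504, 0.0389, 0.1402]
tool_rot: [0.852, 0.524, -0.001, -0.0]
force: [-3.1, -3.9, 6.3]
finger_gap: 0.098
```

```bash
python3 - <<'E'
from h import *
st();nut(2,.140,-.34)
E
```

```text
t 21.08 p [0.4504 0.0389 0.1402] F [-3.11 -3.88  6.26] M [-0.739  0.514  0.063] q6 0.307 gap 8.4
nut 2 (array([1.5, 0.2, 0.2]), np.float64(82.7), array([-1.9e-03, -6.0e-04, -1.0e+00]))
```

{"api": "send_rows", "payload": {
  "motion": [
    {"travel":[0,0,0],"rotation":[0,0,2],"gripper":5},
    {"travel":[0,0,0],"rotation":[0,0,2],"gripper":5},
    {"travel":[0,0,0],"rotation":[0,0,2],"gripper":5},
    {"travel":[0,0,0.1],"rotation":[0,0,2],"gripper":5},
    {"travel":[0,0,0.1],"rotation":[0,0,2],"gripper":5},
    {"travel":[0,0,0],"rotation":[0,0,1],"gripper":5},
    {"travel":[0,0,0],"rotation":[0,0,1],"gripper":5}
  ]
}}

```text
t: 21.67
tcp_pos: [0.4501, 0.0391, 0.1399]
tool_rot: [0.902, 0.432, -0.001, -0.0]
force: [-4.0, -3.1, 6.0]
finger_gap: 0.092
```

```bash
python3 - <<'E'
from h import *
st()
E
```

```text
t 21.67 p [0.4501 0.0391 0.1399] F [-4.05 -3.14  6.  ] M [-0.714  0.639  0.091] q6 0.517 gap 7.9
```

{"api": "send_rows", "payload": {
  "motion": [
    {"travel":[0,0,0],"rotation":[0,0,2],"gripper":5},
    {"travel":[0,0,0],"rotation":[0,0,2],"gripper":5},
    {"travel":[0,0,0],"rotation":[0,0,2],"gripper":5},
    {"travel":[0,0,0.1],"rotation":[0,0,2],"gripper":5},
    {"travel":[0,0,0.1],"rotation":[0,0,2],"gripper":5},
    {"travel":[0,0,0],"rotation":[0,0,1],"gripper":5},
    {"travel":[0,0,0],"rotation":[0,0,1],"gripper":5}
  ]
}}

```text
t: 22.25
tcp_pos: [0.4498, 0.0393, 0.1397]
tool_rot: [0.942, 0.336, -0.001, -0.0]
force: [-4.4, -2.0, 7.4]
finger_gap: 0.094
```

```bash
python3 - <<'E'
from h import *
st();nut(2,.140,-.34)
E
```

```text
t 22.25 p [0.4498 0.0393 0.1397] F [-4.45 -1.97  7.38] M [-0.54   0.628  0.169] q6 0.726 gap 8.1
nut 2 (array([ 1.6,  0.1, -0.3]), np.float64(58.7), array([-2.9e-03, -1.0e-04, -1.0e+00]))
```

{"api": "send_rows", "payload": {
  "motion": [
    {"travel":[0,0,0],"rotation":[0,0,2],"gripper":5},
    {"travel":[0,0,0],"rotation":[0,0,2],"gripper":5},
    {"travel":[0,0,0],"rotation":[0,0,1],"gripper":5},
    {"travel":[0,0,0],"rotation":[0,0,1],"gripper":5}
  ]
}}

```text
t: 22.58
tcp_pos: [0.4497, 0.0394, 0.1397]
tool_rot: [0.958, 0.286, -0.001, -0.001]
force: [-3.3, -2.0, 7.2]
finger_gap: 0.095
```

```bash
python3 - <<'E'
from h import *
st()
E
```

```text
t 22.58 p [0.4497 0.0394 0.1397] F [-3.33 -2.    7.2 ] M [-0.467  0.636  0.219] q6 0.83 gap 8.1
```

{"api": "send_rows", "payload": {
  "motion": [
    {"travel":[0,0,0.1],"rotation":[0,0,1.5],"gripper":5},
    {"travel":[0,0,0],"rotation":[0,0,1.5],"gripper":5},
    {"travel":[0,0,0],"rotation":[0,0,1],"gripper":5}
  ]
}}

```text
t: 22.83
tcp_pos: [0.4497, 0.0395, 0.1397]
tool_rot: [0.968, 0.252, -0.002, -0.001]
force: [-4.8, -2.0, 8.6]
finger_gap: 0.097
```

```bash
python3 - <<'E'
from h import *
st()
E
```

```text
t 22.83 p [0.4497 0.0395 0.1397] F [-4.76 -2.03  8.57] M [-0.465  0.652  0.237] q6 0.9 gap 8.3
```

{"api": "send_rows", "payload": {
  "motion": [
    {"travel":[0,0,0.1],"rotation":[0,0,1.5],"gripper":5},
    {"travel":[0,0,0],"rotation":[0,0,1.5],"gripper":5},
    {"travel":[0,0,0],"rotation":[0,0,1],"gripper":5}
  ]
}}

```text
t: 23.08
tcp_pos: [0.4496, 0.0395, 0.1396]
tool_rot: [0.976, 0.218, -0.002, -0.001]
force: [-5.0, -1.6, 9.1]
finger_gap: 0.093
```

```bash
python3 - <<'E'
from h import *
st()
E
```

```text
t 23.08 p [0.4496 0.0395 0.1396] F [-5.01 -1.63  9.15] M [-0.365  0.7    0.263] q6 0.97 gap 7.9
```

{"api": "send_rows", "payload": {
  "motion": [
    {"travel":[0,0,0],"rotation":[0,0,1.5],"gripper":5},
    {"travel":[0,0,0],"rotation":[0,0,1],"gripper":5}
  ]
}}

```text
t: 23.25
tcp_pos: [0.4496, 0.0396, 0.1396]
tool_rot: [0.98, 0.197, -0.002, -0.001]
force: [-4.8, -2.0, 7.7]
finger_gap: 0.095
```

```bash
python3 - <<'E'
from h import *
st()
E
```

```text
t 23.25 p [0.4496 0.0396 0.1396] F [-4.82 -1.97  7.67] M [-0.346  0.699  0.223] q6 1.014 gap 8.1
```

{"api": "send_rows", "payload": {
  "motion": [
    {"travel":[0,0,0],"rotation":[0,0,1],"gripper":5}
  ]
}}

```text
t: 23.33
tcp_pos: [0.4495, 0.0396, 0.1396]
tool_rot: [0.982, 0.189, -0.002, -0.001]
force: [-3.9, -1.3, 8.0]
finger_gap: 0.092
```

```bash
python3 - <<'E'
from h import *
st()
E
```

```text
t 23.33 p [0.4495 0.0396 0.1396] F [-3.89 -1.31  8.03] M [-0.329  0.721  0.27 ] q6 1.031 gap 7.9
```

{"api": "send_rows", "payload": {
  "motion": [
    {"travel":[0,0,0],"rotation":[0,0,1],"gripper":5},
    {"travel":[0,0,0],"rotation":[0,0,1],"gripper":5}
  ]
}}

```text
t: 23.5
tcp_pos: [0.4495, 0.0397, 0.1396]
tool_rot: [0.985, 0.171, -0.002, -0.001]
force: [-4.2, -0.3, 8.4]
finger_gap: 0.092
```

```bash
python3 - <<'E'
from h import *
st()
E
```

```text
t 23.5 p [0.4495 0.0397 0.1396] F [-4.17 -0.35  8.37] M [-0.245  0.691  0.332] q6 1.066 gap 7.8
```

{"api": "send_rows", "payload": {
  "motion": [
    {"travel":[0,0,0],"rotation":[0,0,1],"gripper":5},
    {"travel":[0,0,0],"rotation":[0,0,1],"gripper":5}
  ]
}}

```text
t: 23.67
tcp_pos: [0.4495, 0.0397, 0.1396]
tool_rot: [0.988, 0.154, -0.002, -0.001]
force: [-4.8, -0.5, 8.6]
finger_gap: 0.092
```

```bash
python3 - <<'E'
from h import *
st()
E
```

```text
t 23.67 p [0.4495 0.0397 0.1396] F [-4.77 -0.52  8.61] M [-0.257  0.708  0.311] q6 1.101 gap 7.8
```

{"api": "send_rows", "payload": {
  "motion": [
    {"travel":[0,0,0],"rotation":[0,0,0],"gripper":32},
    {"travel":[0,0,0],"rotation":[0,0,0],"gripper":32},
    {"travel":[0,0,0],"rotation":[0,0,0],"gripper":32},
    {"travel":[0,0,-15],"rotation":[0,0,0],"gripper":32},
    {"travel":[0,0,-25],"rotation":[0,0,0],"gripper":32},
    {"travel":[0,0,-15],"rotation":[0,0,-7],"gripper":32},
    {"travel":[0,0,0],"rotation":[0,0,-7],"gripper":32},
    {"travel":[0,0,0],"rotation":[0,0,-7],"gripper":32},
    {"travel":[0,0,0],"rotation":[0,0,-7],"gripper":32},
    {"travel":[0,0,0],"rotation":[0,0,-7],"gripper":32},
    {"travel":[0,0,0],"rotation":[0,0,-7],"gripper":32},
    {"travel":[0,0,0],"rotation":[0,0,-7],"gripper":32}
  ]
}}

```text
t: 24.67
tcp_pos: [0.4516, 0.0393, 0.1942]
tool_rot: [0.834, 0.552, 0.0, -0.0]
force: [-0.3, -0.3, -1.0]
finger_gap: 0.374
```

{"api": "send_rows", "payload": {
  "motion": [
    {"travel":[0,0,0],"rotation":[0,0,-7],"gripper":32},
    {"travel":[0,0,0],"rotation":[0,0,-7],"gripper":32},
    {"travel":[0,0,0],"rotation":[0,0,-7],"gripper":32},
    {"travel":[0,0,0],"rotation":[0,0,-7],"gripper":32},
    {"travel":[0,0,0],"rotation":[0,0,-7],"gripper":32},
    {"travel":[0,0,0],"rotation":[0,0,-7],"gripper":32},
    {"travel":[0,0,0],"rotation":[0,0,-7],"gripper":32},
    {"travel":[0,0,0],"rotation":[0,0,-7],"gripper":32},
    {"travel":[0,0,0],"rotation":[0,0,-7],"gripper":32},
    {"travel":[0,0,0],"rotation":[0,0,-7],"gripper":32},
    {"travel":[0,0,0],"rotation":[0,0,-7],"gripper":32}
  ]
}}

```text
t: 25.58
tcp_pos: [0.4516, 0.0393, 0.1941]
tool_rot: [0.309, 0.951, 0.0, 0.0]
force: [-0.4, -1.0, -0.4]
finger_gap: 0.378
```

```bash
sed -i 's/\.5425+/.5424+/;s/,\.105+/,.1047+/;s/a=-.168+np.pi\/4+k/a=-.175+np.pi\/4+k/' h.py; tail -4 h.py; python3 - <<'E'
from h import *
st();nut(1,.176,-.35)
E
```

```text
return s
def nut(k,z,b=-.3):
    a=-.175+np.pi/4+k*np.pi/2
    print('nut',k,to([.5424+.112*np.cos(a),.1047+.112*np.sin(a),z],b+np.pi/2))
t 25.58 p [0.4516 0.0393 0.1941] F [-0.4  -0.98 -0.38] M [ 0.018 -0.003  0.018] q6 -1.104 gap 32.3
nut 1 (array([ 70.8, 142.8,  18.2]), np.float64(-15.9), array([ 4.e-04,  6.e-04, -1.e+00]))
```

{"api": "send_rows", "payload": {
  "motion": [
    {"travel":[8,16,0],"rotation":[0,0,0],"gripper":32},
    {"travel":[15,30,0],"rotation":[0,0,0],"gripper":32},
    {"travel":[16,32,0],"rotation":[0,0,0],"gripper":32},
    {"travel":[15,30.5,0],"rotation":[0,0,0],"gripper":32},
    {"travel":[11,22,0],"rotation":[0,0,0],"gripper":32},
    {"travel":[5.8,12.3,0],"rotation":[0,0,0],"gripper":32},
    {"travel":[0,0,5],"rotation":[0,0,-5.3],"gripper":32},
    {"travel":[0,0,6],"rotation":[0,0,-5.3],"gripper":32},
    {"travel":[0,0,7],"rotation":[0,0,-5.3],"gripper":32},
    {"travel":[0,0,0],"rotation":[0,0,0],"gripper":32},
    {"travel":[0,0,0],"rotation":[0,0,0],"gripper":32}
  ]
}}

```text
t: 26.5
tcp_pos: [0.4786, 0.1963, 0.1758]
tool_rot: [0.178, 0.984, -0.0, -0.001]
force: [0.1, -0.3, -0.6]
finger_gap: 0.376
```

```bash
python3 - <<'E'
from h import *
st();nut(1,.141,-.35)
E
```

```text
t 26.5 p [0.4786 0.1963 0.1758] F [ 0.07 -0.27 -0.55] M [-0.006  0.002  0.015] q6 -1.04 gap 32.1
nut 1 (array([ 0.4,  0. , 34.8]), np.float64(-0.5), array([-1.2e-03,  2.0e-04, -1.0e+00]))
```

{"api": "send_rows", "payload": {
  "motion": [
    {"travel":[0,0,12],"rotation":[0,0,0],"gripper":32},
    {"travel":[0,0,14],"rotation":[0,0,0],"gripper":32},
    {"travel":[0,0,8],"rotation":[0,0,0],"gripper":32},
    {"travel":[0,0,0],"rotation":[0,0,0],"gripper":32},
    {"travel":[0,0,0],"rotation":[0,0,0],"gripper":20}
  ]
}}

```text
t: 26.92
tcp_pos: [0.4788, 0.196, 0.1422]
tool_rot: [0.178, 0.984, -0.0, -0.0]
force: [-0.4, 0.0, 0.0]
finger_gap: 0.248
```

```bash
python3 - <<'E'
from h import *
st();nut(1,.141,-.35)
E
```

```text
t 26.92 p [0.4788 0.196  0.1422] F [-0.36  0.    0.02] M [ 0.058 -0.014  0.022] q6 -1.041 gap 21.2
nut 1 (array([0.7, 0.2, 1.2]), np.float64(-0.4), array([-6.e-04, -0.e+00, -1.e+00]))
```

{"api": "send_rows", "payload": {
  "motion": [
    {"travel":[0,0,0],"rotation":[0,0,0],"gripper":5},
    {"travel":[0,0,0],"rotation":[0,0,0],"gripper":5},
    {"travel":[0,0,0],"rotation":[0,0,0],"gripper":5},
    {"travel":[0,0,0],"rotation":[0,0,0],"gripper":5},
    {"travel":[0,0,0],"rotation":[0,0,0],"gripper":5}
  ]
}}

```text
t: 27.33
tcp_pos: [0.4792, 0.1959, 0.1429]
tool_rot: [0.177, 0.984, -0.0, 0.001]
force: [-0.3, -3.2, 3.7]
finger_gap: 0.094
```

```bash
python3 - <<'E'
from h import *
st();nut(1,.140,-.35)
E
```

```text
t 27.33 p [0.4792 0.1959 0.1429] F [-0.25 -3.25  3.68] M [-0.462  0.057 -0.055] q6 -1.042 gap 8.0
nut 1 (array([1.2, 0.2, 2.9]), np.float64(-0.4), array([ 1.2e-03, -3.0e-04, -1.0e+00]))
```

{"api": "send_rows", "payload": {
  "motion": [
    {"travel":[0,0,0],"rotation":[0,0,3],"gripper":5},
    {"travel":[0,0,0],"rotation":[0,0,5],"gripper":5},
    {"travel":[0,0,0.1],"rotation":[0,0,5],"gripper":5},
    {"travel":[0,0,0.1],"rotation":[0,0,5],"gripper":5},
    {"travel":[0,0,0.1],"rotation":[0,0,5],"gripper":5},
    {"travel":[0,0,0.1],"rotation":[0,0,5],"gripper":5},
    {"travel":[0,0,0.1],"rotation":[0,0,5],"gripper":5},
    {"travel":[0,0,0.1],"rotation":[0,0,5],"gripper":5},
    {"travel":[0,0,0.1],"rotation":[0,0,4],"gripper":5},
    {"travel":[0,0,0.1],"rotation":[0,0,3],"gripper":5}
  ]
}}

```text
t: 28.17
tcp_pos: [0.4783, 0.1949, 0.1419]
tool_rot: [0.541, 0.841, -0.001, 0.0]
force: [-0.2, -5.6, 4.7]
finger_gap: 0.094
```

```bash
python3 - <<'E'
from h import *
st();nut(1,.140,-.35)
E
```

```text
t 28.17 p [0.4783 0.1949 0.1419] F [-0.24 -5.61  4.71] M [-1.059  0.233  0.094] q6 -0.254 gap 8.0
nut 1 (array([1.5, 0.5, 1.9]), np.float64(-45.5), array([-0.0011, -0.0026, -1.    ]))
```

{"api": "send_rows", "payload": {
  "motion": [
    {"travel":[0,0,0.1],"rotation":[0,0,3],"gripper":5},
    {"travel":[0,0,0.1],"rotation":[0,0,5],"gripper":5},
    {"travel":[0,0,0.1],"rotation":[0,0,5],"gripper":5},
    {"travel":[0,0,0.1],"rotation":[0,0,5],"gripper":5},
    {"travel":[0,0,0.1],"rotation":[0,0,5],"gripper":5},
    {"travel":[0,0,0.1],"rotation":[0,0,5],"gripper":5},
    {"travel":[0,0,0.1],"rotation":[0,0,5],"gripper":5},
    {"travel":[0,0,0.1],"rotation":[0,0,4],"gripper":5},
    {"travel":[0,0,0.1],"rotation":[0,0,2],"gripper":5},
    {"travel":[0,0,0],"rotation":[0,0,1],"gripper":5}
  ]
}}

```text
t: 29.0
tcp_pos: [0.4771, 0.1947, 0.141]
tool_rot: [0.796, 0.606, -0.002, 0.0]
force: [-2.7, -5.8, 6.7]
finger_gap: 0.092
```

```bash
python3 - <<'E'
from h import *
st();nut(1,.140,-.35)
E
```

```text
t 29.0 p [0.4771 0.1947 0.141 ] F [-2.69 -5.81  6.66] M [-1.115  0.538  0.097] q6 0.443 gap 7.9
nut 1 (array([2. , 0.6, 1. ]), np.float64(-85.4), array([-0.0036, -0.003 , -1.    ]))
```

{"api": "send_rows", "payload": {
  "motion": [
    {"travel":[-0.6,-0.1,0],"rotation":[0,0,2],"gripper":5},
    {"travel":[-0.6,-0.1,0],"rotation":[0,0,3],"gripper":5},
    {"travel":[0,0,0],"rotation":[0,0,3],"gripper":5},
    {"travel":[0,0,0],"rotation":[0,0,2],"gripper":5},
    {"travel":[0,0,0],"rotation":[0,0,1],"gripper":5},
    {"travel":[0,0,0],"rotation":[0,0,1],"gripper":5}
  ]
}}

```text
t: 29.5
tcp_pos: [0.4767, 0.1947, 0.1407]
tool_rot: [0.855, 0.519, -0.002, -0.0]
force: [-4.2, -2.9, 5.2]
finger_gap: 0.095
```

```bash
python3 - <<'E'
from h import *
st();nut(1,.140,-.35)
E
```

```text
t 29.5 p [0.4767 0.1947 0.1407] F [-4.22 -2.88  5.17] M [-0.559  0.685  0.045] q6 0.65 gap 8.1
nut 1 (array([2.2, 0.5, 0.7]), np.float64(82.6), array([-3.1e-03, -9.0e-04, -1.0e+00]))
```

{"api": "send_rows", "payload": {
  "motion": [
    {"travel":[0,0,0],"rotation":[0,0,2],"gripper":5},
    {"travel":[0,0,0],"rotation":[0,0,2],"gripper":5},
    {"travel":[0,0,0],"rotation":[0,0,2],"gripper":5},
    {"travel":[0,0,0.1],"rotation":[0,0,2],"gripper":5},
    {"travel":[0,0,0.1],"rotation":[0,0,2],"gripper":5},
    {"travel":[0,0,0],"rotation":[0,0,1],"gripper":5},
    {"travel":[0,0,0],"rotation":[0,0,1],"gripper":5}
  ]
}}

```text
t: 30.08
tcp_pos: [0.4764, 0.1949, 0.1405]
tool_rot: [0.904, 0.427, -0.002, -0.001]
force: [-4.2, -2.0, 5.1]
finger_gap: 0.096
```

```bash
python3 - <<'E'
from h import *
st();nut(1,.140,-.35)
E
```

```text
t 30.08 p [0.4764 0.1949 0.1405] F [-4.17 -1.96  5.06] M [-0.422  0.735  0.018] q6 0.859 gap 8.2
nut 1 (array([2.4, 0.4, 0.5]), np.float64(70.6), array([-3.8e-03, -6.0e-04, -1.0e+00]))
```

{"api": "send_rows", "payload": {
  "motion": [
    {"travel":[0,0,0],"rotation":[0,0,2],"gripper":5},
    {"travel":[0,0,0],"rotation":[0,0,2],"gripper":5},
    {"travel":[0,0,0],"rotation":[0,0,2],"gripper":5},
    {"travel":[0,0,0.1],"rotation":[0,0,2],"gripper":5},
    {"travel":[0,0,0.1],"rotation":[0,0,2],"gripper":5},
    {"travel":[0,0,0],"rotation":[0,0,1],"gripper":5},
    {"travel":[0,0,0],"rotation":[0,0,1],"gripper":5}
  ]
}}

```text
t: 30.67
tcp_pos: [0.4761, 0.1951, 0.1404]
tool_rot: [0.944, 0.33, -0.002, -0.001]
force: [-5.3, -1.7, 6.4]
finger_gap: 0.095
```

```bash
python3 - <<'E'
from h import *
st()
E
```

```text
t 30.67 p [0.4761 0.1951 0.1404] F [-5.34 -1.74  6.44] M [-0.268  0.903  0.15 ] q6 1.068 gap 8.1
```

{"api": "send_rows", "payload": {
  "motion": [
    {"travel":[0,0,0],"rotation":[0,0,2],"gripper":5},
    {"travel":[0,0,0],"rotation":[0,0,2],"gripper":5},
    {"travel":[0,0,0],"rotation":[0,0,2],"gripper":5},
    {"travel":[0,0,0.1],"rotation":[0,0,2],"gripper":5},
    {"travel":[0,0,0],"rotation":[0,0,1],"gripper":5},
    {"travel":[0,0,0],"rotation":[0,0,1],"gripper":5}
  ]
}}

```text
t: 31.17
tcp_pos: [0.476, 0.1954, 0.1403]
tool_rot: [0.969, 0.247, -0.002, -0.001]
force: [-5.5, -0.1, 6.3]
finger_gap: 0.09
```

```bash
python3 - <<'E'
from h import *
st();nut(1,.140,-.35)
E
```

```text
t 31.17 p [0.476  0.1954 0.1403] F [-5.54 -0.15  6.29] M [-0.107  0.979  0.206] q6 1.243 gap 7.7
nut 1 (array([2.5, 0.1, 0.3]), np.float64(48.6), array([-4.6e-03,  1.0e-04, -1.0e+00]))
```

{"api": "send_rows", "payload": {
  "motion": [
    {"travel":[0,0,0],"rotation":[0,0,1.5],"gripper":5},
    {"travel":[0,0,0],"rotation":[0,0,1.5],"gripper":5},
    {"travel":[0,0,0],"rotation":[0,0,1],"gripper":5}
  ]
}}

```text
t: 31.42
tcp_pos: [0.4759, 0.1955, 0.1403]
tool_rot: [0.977, 0.213, -0.002, -0.001]
force: [-5.2, 0.1, 6.6]
finger_gap: 0.093
```

```bash
python3 - <<'E'
from h import *
st()
E
```

```text
t 31.42 p [0.4759 0.1955 0.1403] F [-5.24  0.05  6.58] M [-0.053  1.004  0.197] q6 1.313 gap 8.0
```

{"api": "send_rows", "payload": {
  "motion": [
    {"travel":[0,0,0],"rotation":[0,0,1],"gripper":5},
    {"travel":[0,0,0],"rotation":[0,0,1],"gripper":5}
  ]
}}

```text
t: 31.58
tcp_pos: [0.4758, 0.1955, 0.1403]
tool_rot: [0.981, 0.196, -0.002, -0.001]
force: [-6.1, 0.7, 7.1]
finger_gap: 0.093
```

```bash
python3 - <<'E'
from h import *
st()
E
```

```text
t 31.58 p [0.4758 0.1955 0.1403] F [-6.13  0.73  7.13] M [-0.047  0.953  0.24 ] q6 1.347 gap 7.9
```

{"api": "send_rows", "payload": {
  "motion": [
    {"travel":[0,0,0],"rotation":[0,0,1],"gripper":5},
    {"travel":[0,0,0],"rotation":[0,0,1],"gripper":5}
  ]
}}

```text
t: 31.75
tcp_pos: [0.4759, 0.1956, 0.1403]
tool_rot: [0.984, 0.179, -0.002, -0.001]
force: [-5.6, 0.1, 7.5]
finger_gap: 0.094
```

```bash
python3 - <<'E'
from h import *
st()
E
```

```text
t 31.75 p [0.4759 0.1956 0.1403] F [-5.58  0.11  7.47] M [0.034 1.008 0.237] q6 1.382 gap 8.0
```

{"api": "send_rows", "payload": {
  "motion": [
    {"travel":[0,0,0],"rotation":[0,0,1],"gripper":5},
    {"travel":[0,0,0],"rotation":[0,0,1],"gripper":5},
    {"travel":[0,0,0],"rotation":[0,0,1],"gripper":5}
  ]
}}

```text
t: 32.0
tcp_pos: [0.4758, 0.1957, 0.1402]
tool_rot: [0.988, 0.153, -0.002, -0.001]
force: [-5.8, 0.4, 6.8]
finger_gap: 0.092
```

```bash
python3 - <<'E'
from h import *
st()
E
```

```text
t 32.0 p [0.4758 0.1957 0.1402] F [-5.8   0.43  6.76] M [0.017 1.046 0.209] q6 1.434 gap 7.9
```

{"api": "send_rows", "payload": {
  "motion": [
    {"travel":[0,0,0],"rotation":[0,0,1],"gripper":5},
    {"travel":[0,0,0],"rotation":[0,0,1],"gripper":5}
  ]
}}

```text
t: 32.17
tcp_pos: [0.4758, 0.1957, 0.1403]
tool_rot: [0.991, 0.136, -0.002, -0.001]
force: [-5.8, 1.4, 5.7]
finger_gap: 0.096
```

```bash
python3 - <<'E'
from h import *
st()
E
```

```text
t 32.17 p [0.4758 0.1957 0.1403] F [-5.76  1.36  5.73] M [0.1   0.953 0.266] q6 1.469 gap 8.2
```

{"api": "send_rows", "payload": {
  "motion": [
    {"travel":[0,0,0],"rotation":[0,0,1],"gripper":5},
    {"travel":[0,0,0],"rotation":[0,0,1],"gripper":5}
  ]
}}

```text
t: 32.33
tcp_pos: [0.4758, 0.1958, 0.1402]
tool_rot: [0.993, 0.118, -0.002, -0.001]
force: [-6.8, 1.2, 6.7]
finger_gap: 0.092
```

```bash
python3 - <<'E'
from h import *
st()
E
```

```text
t 32.33 p [0.4758 0.1958 0.1402] F [-6.79  1.21  6.72] M [0.128 1.046 0.313] q6 1.504 gap 7.8
```

{"api": "send_rows", "payload": {
  "motion": [
    {"travel":[0,0,0],"rotation":[0,0,1],"gripper":5},
    {"travel":[0,0,0],"rotation":[0,0,1],"gripper":5}
  ]
}}

```text
t: 32.5
tcp_pos: [0.4758, 0.1958, 0.1402]
tool_rot: [0.995, 0.101, -0.002, -0.001]
force: [-5.5, 1.2, 7.1]
finger_gap: 0.097
```

```bash
python3 - <<'E'
from h import *
st()
E
```

```text
t 32.5 p [0.4758 0.1958 0.1402] F [-5.49  1.17  7.07] M [0.201 1.028 0.309] q6 1.539 gap 8.3
```

{"api": "send_rows", "payload": {
  "motion": [
    {"travel":[0,0,0],"rotation":[0,0,1],"gripper":5}
  ]
}}

```text
t: 32.58
tcp_pos: [0.4758, 0.1959, 0.1402]
tool_rot: [0.996, 0.092, -0.002, -0.001]
force: [-5.6, 1.3, 6.6]
finger_gap: 0.099
```

```bash
python3 - <<'E'
from h import *
st()
E
```

```text
t 32.58 p [0.4758 0.1959 0.1402] F [-5.59  1.33  6.62] M [0.191 1.024 0.297] q6 1.556 gap 8.4
```

{"api": "send_rows", "payload": {
  "motion": [
    {"travel":[0,0,0],"rotation":[0,0,0],"gripper":32},
    {"travel":[0,0,0],"rotation":[0,0,0],"gripper":32},
    {"travel":[0,0,0],"rotation":[0,0,0],"gripper":32},
    {"travel":[0,0,-15],"rotation":[0,0,0],"gripper":32},
    {"travel":[0,0,-25],"rotation":[0,0,0],"gripper":32},
    {"travel":[0,0,-15],"rotation":[0,0,-7],"gripper":32},
    {"travel":[0,0,0],"rotation":[0,0,-7],"gripper":32},
    {"travel":[0,0,0],"rotation":[0,0,-7],"gripper":32},
    {"travel":[0,0,0],"rotation":[0,0,-7],"gripper":32},
    {"travel":[0,0,0],"rotation":[0,0,-7],"gripper":32},
    {"travel":[0,0,0],"rotation":[0,0,-7],"gripper":32},
    {"travel":[0,0,0],"rotation":[0,0,-7],"gripper":32}
  ]
}}

```text
t: 33.58
tcp_pos: [0.479, 0.1951, 0.1951]
tool_rot: [0.866, 0.499, 0.001, 0.0]
force: [-0.4, -0.0, 0.6]
finger_gap: 0.378
```

{"api": "send_rows", "payload": {
  "motion": [
    {"travel":[0,0,0],"rotation":[0,0,-7],"gripper":32},
    {"travel":[0,0,0],"rotation":[0,0,-7],"gripper":32},
    {"travel":[0,0,0],"rotation":[0,0,-7],"gripper":32},
    {"travel":[0,0,0],"rotation":[0,0,-7],"gripper":32},
    {"travel":[0,0,0],"rotation":[0,0,-7],"gripper":32},
    {"travel":[0,0,0],"rotation":[0,0,-7],"gripper":32},
    {"travel":[0,0,0],"rotation":[0,0,-7],"gripper":32},
    {"travel":[0,0,0],"rotation":[0,0,-7],"gripper":32},
    {"travel":[0,0,0],"rotation":[0,0,-7],"gripper":32},
    {"travel":[0,0,0],"rotation":[0,0,-7],"gripper":32},
    {"travel":[0,0,0],"rotation":[0,0,-7],"gripper":32},
    {"travel":[0,0,0],"rotation":[0,0,-7],"gripper":32}
  ]
}}

```text
t: 34.58
tcp_pos: [0.479, 0.1951, 0.1951]
tool_rot: [0.31, 0.951, 0.0, 0.001]
force: [-0.1, 0.1, -0.1]
finger_gap: 0.377
```

```bash
python3 - <<'E'
from h import *
st();print(to([.6085,.0132,.176],-.30+np.pi/2))
E
```

```text
t 34.58 p [0.479  0.1951 0.1951] F [-0.14  0.13 -0.1 ] M [-0.056  0.027  0.026] q6 -0.771 gap 32.2
(array([-211.7,  -70.8,   19.1]), np.float64(-18.9), array([ 1.2e-03,  5.0e-04, -1.0e+00]))
```

{"api": "send_rows", "payload": {
  "motion": [
    {"travel":[-16,-5.4,0],"rotation":[0,0,0],"gripper":32},
    {"travel":[-30,-10,0],"rotation":[0,0,0],"gripper":32},
    {"travel":[-34,-11.4,0],"rotation":[0,0,0],"gripper":32},
    {"travel":[-34,-11.4,0],"rotation":[0,0,0],"gripper":32},
    {"travel":[-34,-11.4,0],"rotation":[0,0,0],"gripper":32},
    {"travel":[-32,-10.7,0],"rotation":[0,0,0],"gripper":32},
    {"travel":[-21,-7,0],"rotation":[0,0,0],"gripper":32},
    {"travel":[-10.7,-3.5,0],"rotation":[0,0,0],"gripper":32},
    {"travel":[0,0,5],"rotation":[0,0,-6.3],"gripper":32},
    {"travel":[0,0,6],"rotation":[0,0,-6.3],"gripper":32},
    {"travel":[0,0,7],"rotation":[0,0,-6.3],"gripper":32},
    {"travel":[0,0,0],"rotation":[0,0,0],"gripper":32}
  ]
}}

```text
t: 35.58
tcp_pos: [0.6054, 0.0131, 0.1756]
tool_rot: [0.151, 0.988, 0.0, -0.002]
force: [0.3, 0.0, -0.5]
finger_gap: 0.376
```

```bash
python3 - <<'E'
from h import *
st();print(to([.6085,.0132,.141],-.30+np.pi/2))
E
```

```text
t 35.58 p [0.6054 0.0131 0.1756] F [ 0.26  0.04 -0.52] M [0.031 0.038 0.031] q6 -1.43 gap 32.1
(array([-3. ,  1. , 34.6]), np.float64(-0.2), array([-0.0031,  0.001 , -1.    ]))
```

{"api": "send_rows", "payload": {
  "motion": [
    {"travel":[-1,0.5,12],"rotation":[0,0,0],"gripper":32},
    {"travel":[0,0,14],"rotation":[0,0,0],"gripper":32},
    {"travel":[0,0,8],"rotation":[0,0,0],"gripper":32},
    {"travel":[0,0,0],"rotation":[0,0,0],"gripper":32},
    {"travel":[0,0,0],"rotation":[0,0,0],"gripper":20}
  ]
}}

```text
t: 36.0
tcp_pos: [0.6074, 0.0129, 0.1425]
tool_rot: [0.153, 0.988, 0.0, -0.001]
force: [0.4, -0.8, -0.0]
finger_gap: 0.251
```

```bash
python3 - <<'E'
from h import *
st();print(to([.6085,.0132,.141],-.30+np.pi/2))
E
```

```text
t 36.0 p [0.6074 0.0129 0.1425] F [ 0.41 -0.79 -0.02] M [-0.039 -0.024  0.005] q6 -1.427 gap 21.4
(array([-1. ,  0.6,  1.5]), np.float64(-0.4), array([-1.3e-03,  3.0e-04, -1.0e+00]))
```

{"api": "send_rows", "payload": {
  "motion": [
    {"travel":[0,0,0],"rotation":[0,0,0],"gripper":5},
    {"travel":[0,0,0],"rotation":[0,0,0],"gripper":5},
    {"travel":[0,0,0],"rotation":[0,0,0],"gripper":5},
    {"travel":[0,0,0],"rotation":[0,0,0],"gripper":5},
    {"travel":[0,0,0],"rotation":[0,0,0],"gripper":5}
  ]
}}

```text
t: 36.42
tcp_pos: [0.6082, 0.013, 0.1436]
tool_rot: [0.152, 0.988, 0.0, 0.001]
force: [1.8, 2.7, 0.1]
finger_gap: 0.094
```

```bash
python3 - <<'E'
from h import *
st();print(to([.6085,.0132,.141],-.30+np.pi/2))
E
```

```text
t 36.42 p [0.6082 0.013  0.1436] F [1.77 2.67 0.09] M [ 0.439 -0.177  0.039] q6 -1.428 gap 8.1
(array([-0.2,  0.3,  2.6]), np.float64(-0.3), array([ 1.4e-03,  6.0e-04, -1.0e+00]))
```

{"api": "send_rows", "payload": {
  "motion": [
    {"travel":[0,0,0.1],"rotation":[0,0,3],"gripper":5},
    {"travel":[0,0,0.1],"rotation":[0,0,5],"gripper":5},
    {"travel":[0,0,0.1],"rotation":[0,0,5],"gripper":5},
    {"travel":[0,0,0.1],"rotation":[0,0,5],"gripper":5},
    {"travel":[0,0,0.1],"rotation":[0,0,5],"gripper":5},
    {"travel":[0,0,0.1],"rotation":[0,0,5],"gripper":5},
    {"travel":[0,0,0.1],"rotation":[0,0,5],"gripper":5},
    {"travel":[0,0,0.1],"rotation":[0,0,5],"gripper":5},
    {"travel":[0,0,0.1],"rotation":[0,0,4],"gripper":5},
    {"travel":[0,0,0.1],"rotation":[0,0,3],"gripper":5}
  ]
}}

```text
t: 37.25
tcp_pos: [0.6076, 0.0123, 0.1426]
tool_rot: [0.52, 0.854, -0.0, 0.0]
force: [-0.7, 0.8, 0.7]
finger_gap: 0.093
```

```bash
python3 - <<'E'
from h import *
st()
E
```

```text
t 37.25 p [0.6076 0.0123 0.1426] F [-0.69  0.81  0.75] M [0.16  0.151 0.057] q6 -0.639 gap 7.9
```

{"api": "send_rows", "payload": {
  "motion": [
    {"travel":[0,0,0.1],"rotation":[0,0,3],"gripper":5},
    {"travel":[0,0,0.1],"rotation":[0,0,5],"gripper":5},
    {"travel":[0,0,0.1],"rotation":[0,0,5],"gripper":5},
    {"travel":[0,0,0.1],"rotation":[0,0,5],"gripper":5},
    {"travel":[0,0,0.1],"rotation":[0,0,5],"gripper":5},
    {"travel":[0,0,0.1],"rotation":[0,0,5],"gripper":5},
    {"travel":[0,0,0.1],"rotation":[0,0,5],"gripper":5},
    {"travel":[0,0,0.1],"rotation":[0,0,4],"gripper":5},
    {"travel":[0,0,0.1],"rotation":[0,0,2],"gripper":5},
    {"travel":[0,0,0],"rotation":[0,0,1],"gripper":5}
  ]
}}

```text
t: 38.08
tcp_pos: [0.6067, 0.0123, 0.1416]
tool_rot: [0.78, 0.625, -0.001, -0.0]
force: [-2.3, 0.1, 2.5]
finger_gap: 0.097
```

```bash
python3 - <<'E'
from h import *
s=st();M=R.from_quat(s['tool_rot']);print(M.as_matrix().round(2))
E
```

```text
t 38.08 p [0.6067 0.0123 0.1416] F [-2.3   0.07  2.51] M [ 0.085  0.526 -0.013] q6 0.057 gap 8.2
[[ 0.22  0.98 -0.  ]
 [ 0.98 -0.22 -0.  ]
 [-0.   -0.   -1.  ]]
```

Forces are small. Continuing, 12° at a time.

{"api": "send_rows", "payload": {
  "motion": [
    {"travel":[0,-0.5,0],"rotation":[0,0,2],"gripper":5},
    {"travel":[0,0,0.1],"rotation":[0,0,3],"gripper":5},
    {"travel":[0,0,0],"rotation":[0,0,3],"gripper":5},
    {"travel":[0,0,0.1],"rotation":[0,0,2],"gripper":5},
    {"travel":[0,0,0],"rotation":[0,0,1],"gripper":5},
    {"travel":[0,0,0],"rotation":[0,0,1],"gripper":5}
  ]
}}

```text
t: 38.58
tcp_pos: [0.6065, 0.0124, 0.1415]
tool_rot: [0.841, 0.541, -0.001, -0.0]
force: [-3.2, -0.8, 5.9]
finger_gap: 0.09
```

```bash
python3 - <<'E'
from h import *
st()
E
```

```text
t 38.58 p [0.6065 0.0124 0.1415] F [-3.22 -0.8   5.86] M [0.042 0.703 0.159] q6 0.265 gap 7.7
```

{"api": "send_rows", "payload": {
  "motion": [
    {"travel":[0,0,0],"rotation":[0,0,2],"gripper":5},
    {"travel":[0,0,0.1],"rotation":[0,0,2],"gripper":5},
    {"travel":[0,0,0],"rotation":[0,0,2],"gripper":5},
    {"travel":[0,0,0.1],"rotation":[0,0,2],"gripper":5},
    {"travel":[0,0,0],"rotation":[0,0,2],"gripper":5},
    {"travel":[0,0,0],"rotation":[0,0,1],"gripper":5},
    {"travel":[0,0,0],"rotation":[0,0,1],"gripper":5}
  ]
}}

```text
t: 39.17
tcp_pos: [0.6063, 0.0125, 0.1415]
tool_rot: [0.893, 0.45, -0.001, -0.0]
force: [-4.6, -0.0, 5.7]
finger_gap: 0.098
```

```bash
python3 - <<'E'
from h import *
st()
E
```

```text
t 39.17 p [0.6063 0.0125 0.1415] F [-4.59 -0.01  5.69] M [0.098 0.775 0.198] q6 0.475 gap 8.4
```

{"api": "send_rows", "payload": {
  "motion": [
    {"travel":[0,0,0],"rotation":[0,0,1.5],"gripper":5},
    {"travel":[0,0,0],"rotation":[0,0,1.5],"gripper":5},
    {"travel":[0,0,0],"rotation":[0,0,1],"gripper":5}
  ]
}}

```text
t: 39.42
tcp_pos: [0.6062, 0.0126, 0.1415]
tool_rot: [0.908, 0.419, -0.001, -0.0]
force: [-4.6, 0.5, 6.9]
finger_gap: 0.091
```

```bash
python3 - <<'E'
from h import *
st()
E
```

```text
t 39.42 p [0.6062 0.0126 0.1415] F [-4.57  0.47  6.94] M [0.135 0.774 0.178] q6 0.545 gap 7.7
```

{"api": "send_rows", "payload": {
  "motion": [
    {"travel":[0,0,0],"rotation":[0,0,1],"gripper":5},
    {"travel":[0,0,0],"rotation":[0,0,1],"gripper":5}
  ]
}}

```text
t: 39.58
tcp_pos: [0.6061, 0.0126, 0.1414]
tool_rot: [0.915, 0.403, -0.001, -0.0]
force: [-5.3, -0.6, 5.8]
finger_gap: 0.096
```

```bash
python3 - <<'E'
from h import *
st()
E
```

```text
t 39.58 p [0.6061 0.0126 0.1414] F [-5.26 -0.61  5.75] M [0.184 0.804 0.223] q6 0.579 gap 8.2
```

{"api": "send_rows", "payload": {
  "motion": [
    {"travel":[0,0,0],"rotation":[0,0,1],"gripper":5},
    {"travel":[0,0,0],"rotation":[0,0,1],"gripper":5}
  ]
}}

```text
t: 39.75
tcp_pos: [0.6061, 0.0127, 0.1414]
tool_rot: [0.922, 0.387, -0.001, -0.0]
force: [-5.3, 1.0, 7.3]
finger_gap: 0.088
```

```bash
python3 - <<'E'
from h import *
st()
E
```

```text
t 39.75 p [0.6061 0.0127 0.1414] F [-5.3   1.02  7.29] M [0.187 0.812 0.286] q6 0.614 gap 7.6
```

{"api": "send_rows", "payload": {
  "motion": [
    {"travel":[0,0,0],"rotation":[0,0,1],"gripper":5},
    {"travel":[0,0,0],"rotation":[0,0,1],"gripper":5}
  ]
}}

```text
t: 39.92
tcp_pos: [0.606, 0.0127, 0.1414]
tool_rot: [0.929, 0.371, -0.001, -0.0]
force: [-4.5, 0.2, 7.1]
finger_gap: 0.094
```

```bash
python3 - <<'E'
from h import *
st()
E
```

```text
t 39.92 p [0.606  0.0127 0.1414] F [-4.51  0.2   7.08] M [0.14  0.753 0.293] q6 0.649 gap 8.0
```

{"api": "send_rows", "payload": {
  "motion": [
    {"travel":[0,0,0],"rotation":[0,0,1],"gripper":5},
    {"travel":[0,0,0],"rotation":[0,0,1],"gripper":5}
  ]
}}

```text
t: 40.08
tcp_pos: [0.606, 0.0127, 0.1414]
tool_rot: [0.935, 0.354, -0.001, -0.0]
force: [-5.1, 0.4, 6.9]
finger_gap: 0.095
```

```bash
python3 - <<'E'
from h import *
st()
E
```

```text
t 40.08 p [0.606  0.0127 0.1414] F [-5.13  0.39  6.91] M [0.201 0.793 0.336] q6 0.684 gap 8.1
```

{"api": "send_rows", "payload": {
  "motion": [
    {"travel":[0,0,0],"rotation":[0,0,0],"gripper":32},
    {"travel":[0,0,0],"rotation":[0,0,0],"gripper":32},
    {"travel":[0,0,0],"rotation":[0,0,0],"gripper":32},
    {"travel":[0,0,-15],"rotation":[0,0,0],"gripper":32},
    {"travel":[0,0,-30],"rotation":[0,0,0],"gripper":32},
    {"travel":[0,0,-35],"rotation":[0,0,0],"gripper":32},
    {"travel":[0,0,-35],"rotation":[0,0,0],"gripper":32},
    {"travel":[0,0,-25],"rotation":[0,0,0],"gripper":32},
    {"travel":[0,0,-10],"rotation":[0,0,0],"gripper":32},
    {"travel":[0,0,0],"rotation":[0,0,0],"gripper":32},
    {"travel":[0,0,0],"rotation":[0,0,0],"gripper":32}
  ]
}}

```text
t: 41.0
tcp_pos: [0.6069, 0.0127, 0.29]
tool_rot: [0.935, 0.354, -0.0, -0.0]
force: [0.3, 1.1, -0.2]
finger_gap: 0.375
```

```bash
python3 - <<'E'
from h import *
import cv2
st()
im=manip.snapshot('wrist')[:,:,::-1];b=manip.snapshot('side')[:,:,::-1]
cv2.imwrite('pics/v9.png',cv2.resize(im,(800,500),interpolation=cv2.INTER_CUBIC))
cv2.imwrite('pics/v10.png',cv2.resize(b[150:310,210:420],None,fx=3.6,fy=3.6,interpolation=cv2.INTER_CUBIC))
E
```

```text
t 41.0 p [0.6069 0.0127 0.29  ] F [ 0.3   1.14 -0.22] M [-0.025  0.029 -0.019] q6 0.684 gap 32.0
```

View pics/v9.png

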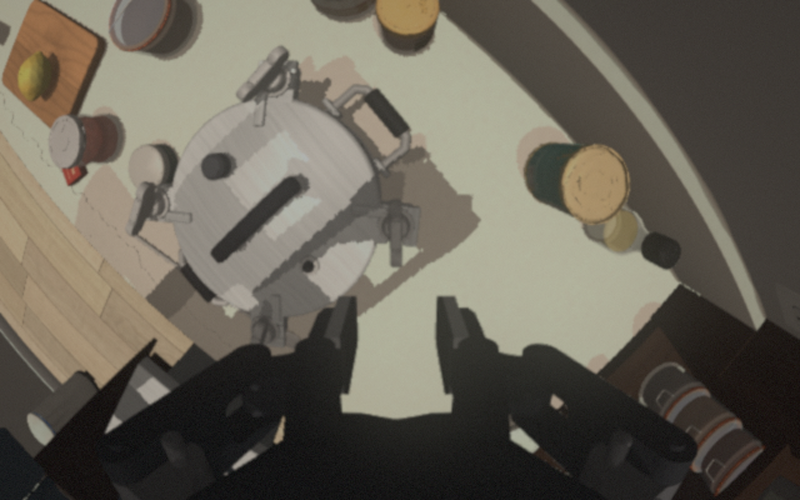

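View pics/v10.png

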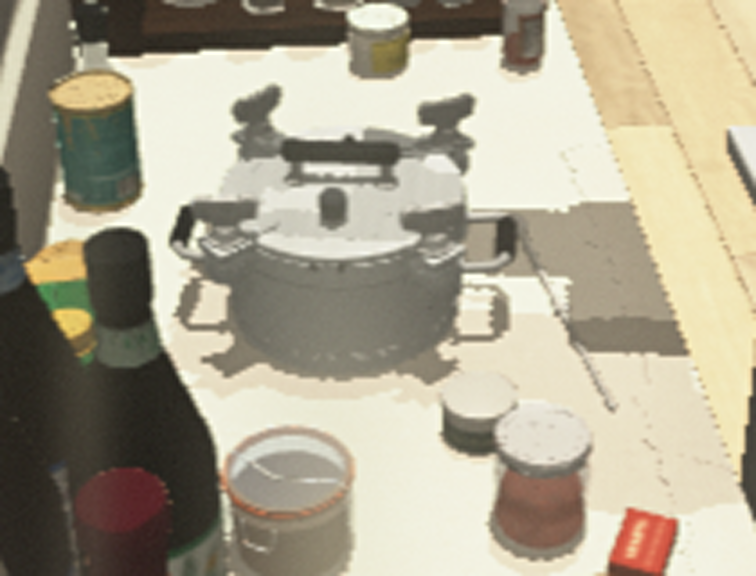

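```bash
python3 - <<'E'
from h import *
st();print(manip.sign_off())
E
```

```text
t 41.1 p [0.606  0.0128 0.2883] F [-0.07  0.03  0.1 ] M [-0.059 -0.011 -0.024] q6 0.684 gap 32.2
the job is handed in; nothing more can be done
None
```

The pot is closed and handed in at 41 s. I turned the lid clockwise by its handle to its hard stop, pushing to about 1.5 Nm. I then tightened the nuts crosswise, each in one continuous grasp:

| Order | Nut | Turned | Slow torque at the end |
|---|---|---|---|
| 1 | 0 | about 167° | about 0.29 Nm |
| 2 | 2 | about 142° | about 0.31 Nm |
| 3 | 1 | about 149° | about 0.30 Nm |
| 4 | 3 | about 121° | about 0.31 Nm |

All four are between firm (0.25 Nm) and forced (0.38 Nm). Single torque readings scattered by about 0.03 Nm, so I judged each nut from the trend. The highest single reading was 0.336 Nm.

In the last wrist and side pictures the lid handle lines up with the pot handles and the lugs sit under the nuts. The jars, tin, spoon and matchbox look undisturbed, and the gripper was clear, about 0.29 m up, touching nothing.

- **Nut positions:** Each nut sat 1–3 mm off the position I worked out from the images. That gave side forces of up to about 8 N while turning.
- **Not rechecked:** I did not feel the first three nuts again after tightening the fourth, and I did not measure whether the lid is down on the metal rim.

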